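Get the crank puller out from behind the tumbler, oil bottle and carton

ROBOT

A 6-joint arm with a two-finger parallel gripper is mounted at the origin on the work surface. World frame = base frame: x ahead of the robot, y to its left, z up, the work surface at z = 0. Lengths are in m, angles in rad, forces in N, time in s.
With the tool pointing down it reaches from about 0.3 to 0.85 m from the base axis. Payload 5.4 kg.
Tool frame: the origin (TCP) lies between the finger pads; the fingertips stand 22 mm ahead of it and the grasp point (between the pads) lies 3 mm ahead of it; z points along the fingers, x is the direction in which the jaws open and shut, and the axes are right-handed (so a half turn about z gives the same grasp; the last joint's range is limited). The gripper opens to 85 mm and grips with 20 to 120 N. Pads are 22 mm wide; open, the fingers measure 114 mm over their backs; the gripper's body (76 mm by 85 mm) begins 54 mm behind the grasp point. The pads swing forward as they close: fully open they stand 13 mm farther back than shut.
Start: joints at [-1.475, 0.158, 1.597, -0, 1.386, -0.21], TCP at [0.173, -0.548, 0.253] pointing down, gripper open.
Joint ranges: [-2.91, 2.91], [-0.94, 2.29], [0.18, 2.7], [-1.29, 4.43], [0.17, 2.64], [-3, 3]. Speed limits (rad/s): [2.57, 2.57, 3.14, 3.14, 3.14, 3.14].

INTERFACE

Orientations are given as a rotation vector (axis times angle).
In Python, from rig import status, viewer, job gives the robot as it stands.
- The arm moves only by the tool move_arm, never from a script. Its argument "rows" is one flat list of numbers, 7 for each row, row after row: the opening, from -1 (shut) to 1 (fully open), so that 0 is half open, then the shift along the tool's x, y, z in mm, then the turn, a rotation vector about the tool's x, y, z in rad. A call has exactly 5 rows; each row shifts and turns the commanded pose from where the row before left it, along the tool's axes as they then stand; what a row does not reach is not made up. A row lasts 1/12 s, in which the tool goes at most 41.7 mm and 7.16 degrees, less where a joint would pass 70% of its speed; a pose out of reach is approached as far as the arm can. A call with a gripper value outside its range is refused whole. The fingers move at their own pace and stop on an object; "newtons" is the grip in N (left out, the last holds). Time passes only in rows, so rows that do not move let the fingers close, or fill a call up. It gives the time, the measured TCP pose, the force and the opening at its end, in the units of the state.
- status.get_state(): the state, without advancing time (a new reading comes with each control period).
- viewer.read_camera(name): name is "side" or "top"; returns a dict with "frame" (384x512x3 uint8, blue, green, red), "depth" (384x512 float32, m along the optical axis (not along the pixel's ray), 0 where there is no reading), "fov_y" (degrees; the focal length in pixels is half the picture's height over the tangent of half this angle, whatever the lens; pixels are square), "cx", "cy" (the principal point, pixels), "dist" ([k1, k2, p1, p2, k3] as OpenCV has them; the pictures are not rectified), "extrinsics" (4x4, takes a point from camera to world coordinates). Camera axes: x right, y down, z forward; pixel columns grow to the right and rows downward; lengths in m; the calibration is good to about 2 mm. A picture is of the moment at which its call begins.
- job.close_job(): hands the job in, once; it reports no verdict.
The state is a dict: "clock": time; "joint_positions": joint angles; "qd": joint speeds; "joint_torque": joint torques, N m; "tool_pos": TCP position; "orientation": TCP orientation; "force": force on the tool from outside, world axes, zero at the start; "wrist_torque": the same for the moment, N m; "gripper_width": finger opening in m.
Only numpy, scipy, OpenCV 4.12 (cv2) and the standard library are available. Lean on these libraries where they do the work, as an engineer would, in place of code of your own. Each camera call takes 0.05 s, during which the arm holds its last target. There are 200 camera calls.

TASK

The chrome crank puller lies at the back of the wooden tray, penned in by the glass tumbler of screws, the oil drip bottle and the inner-tube carton. Stand those three on the black rubber mat at the side, then lay the puller flat in the large empty compartment of the white parts tray, and after that put the three back in the wooden tray, each standing exactly where it stood at the start. Do not tip the tumbler or bang it down, and leave the red bottle cage and the yellow tyre levers alone.

Things in the scene. Friction and masses are not known exactly. Their poses are not given: they have to be found in the camera images.
- puller_mid (a point): Crank puller, bright chromed steel, lying on its side, 104 mm long, 0.2 kg. The point is the middle of its eight-sided body (30 mm across flats, 34 mm long: grip it here), on the long axis, 15 mm above what it lies on. Local x runs along the puller and is level: towards -x a 22 mm threaded nose and a 12 mm tip, ending 40 mm from the point; towards +x a 14 mm spindle with a 17 mm hexagon head, ending 64 mm from the point. At the start its nose points roughly towards the robot.
- tumbler_mid (a point): Short straight drinking glass with screws in it, 62 mm tall, 60 mm wide with straight sides, 0.26 kg, standing upright. The point is on its axis half-way up (31 mm above what it stands on), z up.
- oiler_mid (a point): Chain-oil drip bottle, rigid white plastic with a grey band, upright: cylinder 44 mm wide up to a height of 62 mm, then a shoulder and a black cap 23 mm wide with a pointed spout; 96 mm tall in all, 0.11 kg. The point is on its axis half-way up (48 mm above what it stands on), z up.
- carton_mid (a point): Brown cardboard carton of an inner tube, rigid, standing on edge, 40 mm (local x) by 75 mm (local y) by 58 mm tall, 0.13 kg. The point is its centre (29 mm above what it stands on), z up.
- storage: Shallow wooden tray in the middle of the ledge, fixed, 270 mm (local x, away from the robot) by 270 mm (local y) outside; walls 8 mm thick with their top 20 mm above the ledge, floor 8 mm above the ledge. Origin under its centre on the ledge. At the start one of tumbler, oil bottle and carton stands in front of the puller (robot's side) and one on either side of it; which is where changes.
- mat: Flat black rubber mat, 300 mm (local x) by 150 mm (local y), 4 mm thick, fixed to the ledge at the robot's left or right. Origin under its centre on the ledge. It is bare at the start.
- parts_bay (a point): Centre, on the floor (3 mm above the ledge), of the large empty compartment of the fixed white plastic parts tray, on the other side from the mat. Inside, the compartment is 185 mm (local x, away from the robot) by 164 mm (local y); outer rim 10 mm and divider 8 mm above this floor. The smaller compartment of the tray (on the robot's side, 100 mm long) holds crank bolts, dust caps and a hex key, at most 15 mm high.
- cage: Bystander: red aluminium bottle cage lying on its back plate at the far left, 150 by 80 by 80 mm, loose. Origin at the centre of its underside, local x along the cage.
- levers: Bystander: bundle of three yellow plastic tyre levers lying flat between the robot and the wooden tray, 130 by 22 by 30 mm, loose. Origin at the centre of its underside, local x along the levers.
There are look-alikes about, which are no part of the job. Leave any orange, pink or purple look-alike of the part that bears oiler_mid alone.

How it is judged:
On the way, in this order (a step that is already met when the one before it is completed fails the run):
1. tumbler, oil bottle and carton all stand upright and released on the rubber mat (x of tumbler_mid in the frame of mat between -0.15 and 0.15 m and y of tumbler_mid in the frame of mat between -0.075 and 0.075 m and z of tumbler_mid in the frame of mat between 0.027 and 0.043 m and angle between each of tumbler_mid, oiler_mid, carton_mid's own z axis and vertical below 0.12 rad and contact force between the fingers and tumbler below 0.1 N and x of oiler_mid in the frame of mat between -0.15 and 0.15 m and y of oiler_mid in the frame of mat between -0.075 and 0.075 m and z of oiler_mid in the frame of mat between 0.044 and 0.06 m and contact force between the fingers and oiler below 0.1 N and x of carton_mid in the frame of mat between -0.15 and 0.15 m and y of carton_mid in the frame of mat between -0.075 and 0.075 m and z of carton_mid in the frame of mat between 0.025 and 0.041 m and contact force between the fingers and carton below 0.1 N), for 0.2 s.
2. the puller lies flat and released in the large compartment of the parts tray (x of puller_mid in the frame of parts_bay between -0.08 and 0.08 m and y of puller_mid in the frame of parts_bay between -0.07 and 0.07 m and z of puller_mid in the frame of parts_bay between 0.008 and 0.02 m and angle between puller_mid's own x axis and vertical between 1.45 and 1.69 rad and contact force between the fingers and puller below 0.1 N), for 0.2 s.
At the end, for the whole second after the job is handed in: The puller lies flat on the floor of the parts tray's large compartment; tumbler, oil bottle and carton each stand upright in the wooden tray within 15 mm of where they stood at the start; all are released and at rest (all of step 2 and linear speed of each of puller, tumbler, oiler, carton below 0.02 m/s and angular speed of each of puller, tumbler, oiler, carton below 0.3 rad/s and distance of each of tumbler_mid, oiler_mid, carton_mid from where it was at the start of the episode below 0.015 m and angle between each of tumbler_mid, oiler_mid, carton_mid's own z axis and vertical below 0.08 rad and contact force between the fingers and tumbler below 0.1 N and contact force between the fingers and oiler below 0.1 N and contact force between the fingers and carton below 0.1 N); the robot touches nothing.
It fails at once if the tumbler of screws is tipped by more than 30 degrees (angle between tumbler_mid's own z axis and vertical above 0.52 rad).
It fails at once if the tumbler is banged down (more than 60 N) on the mat or in the wooden tray (contact force between tumbler and mat above 60 N or contact force between tumbler and storage above 60 N).
It fails at once if the bottle cage or the tyre levers are moved by more than 20 mm (distance of any of cage, levers from where it was at the start of the episode above 0.02 m).
It also fails if it takes over 141 s, if anything falls off the work surface, if the arm or the gripper's body presses on something with over 40 N, if the wrist force passes 120 N, or if a joint passes its speed limit or range.

## Working session

There is one attempt and no reset: what is moved stays moved. The work goes in short steps, Python scripts to look and compute and a tool call to move; the robot and the scene stay as the last step left them, time stands still between calls to the robot, and variables do not carry over. Pictures are saved under pics/ and viewed, about 12 in all and at most 16, crops included, and the job is handed in when it is done.

Besides the shell and the picture viewer there is one more tool, called as name(argument=value, ...) on one line, values as JSON. move_arm: Moves the arm, as the interface text tells. Its arguments: {"type":"object","properties":{"rows":{"type":"array"},"newtons":{"type":"number"}},"required":["rows"]}

```bash
ls; mkdir -p pics; cat > h.py <<'E'
import numpy as np,cv2
from rig import status,viewer,job
def cam(n):
    r=viewer.read_camera(n);f=192/np.tan(np.radians(r['fov_y']/2))
    r['K']=np.array([[f,0,r['cx']],[0,f,r['cy']],[0,0,1.]]);return r
def world(r,px,z=None):
    """pixels Nx2 -> world by depth, or by plane height z"""
    px=np.array(px,float).reshape(-1,2);T=np.array(r['extrinsics'])
    u=cv2.undistortPoints(px[:,None],r['K'],np.array(r['dist'],float))[:,0]
    d=np.c_[u,np.ones(len(u))]@T[:3,:3].T;o=T[:3,3]
    if z is None: s=np.array([r['depth'][int(round(b)),int(round(a))] for a,b in px])
    else: s=(z-o[2])/d[:,2]
    return o+d*s[:,None]
def cloud(r):
    v,u=np.mgrid[0:384,0:512];p=world(r,np.c_[u.ravel(),v.ravel()])
    return p.reshape(384,512,3)
E
python3 - <<'E'
from h import *
for n in('top','side'):
    r=cam(n);cv2.imwrite(f'pics/{n}0.png',cv2.resize(r['frame'],(768,576),interpolation=cv2.INTER_CUBIC));np.savez(f'{n}0.npz',**{k:np.array(v) for k,v in r.items()})
    print(n,r['fov_y'],r['dist'],np.round(r['extrinsics'],3))
print(status.get_state())
E
```

```text
pics
top 54.425476098685785 [-0.0666702  0.         0.         0.         0.       ] [[-0.012 -0.983  0.181  0.392]
 [-1.     0.012 -0.004  0.001]
 [ 0.002 -0.181 -0.983  0.985]
 [ 0.     0.     0.     1.   ]]
side 48.05338594651412 [-0.09312656  0.          0.          0.          0.        ] [[-0.976 -0.131  0.177  0.342]
 [-0.22   0.62  -0.753  0.895]
 [-0.011 -0.773 -0.634  0.812]
 [ 0.     0.     0.     1.   ]]
{'clock': 0.1, 'joint_positions': array([-1.47509419e+00,  1.59000919e-01,  1.59810210e+00,  1.49298313e-06,
        1.38621962e+00, -2.10084086e-01]), 'qd': array([ 3.25679828e-04, -2.38065261e-03, -3.20973600e-03, -8.88648554e-04,
       -1.62462144e-03, -4.91844801e-05]), 'joint_torque': array([-3.84117111e-04, -3.96991038e+01, -3.32336318e+01, -2.46975642e-04,
        4.19222240e-03,  2.22886678e-05]), 'tool_pos': array([ 0.17303912, -0.54781309,  0.25240907]), 'orientation': array([-2.53280595e+00,  1.85644224e+00,  1.80609380e-03]), 'force': array([ 0.02936364, -0.14059739,  0.0090235 ]), 'wrist_torque': array([ 0.01146803,  0.00814873, -0.00779879]), 'gripper_width': 0.08520193271704092}
```

View pics/top0.png

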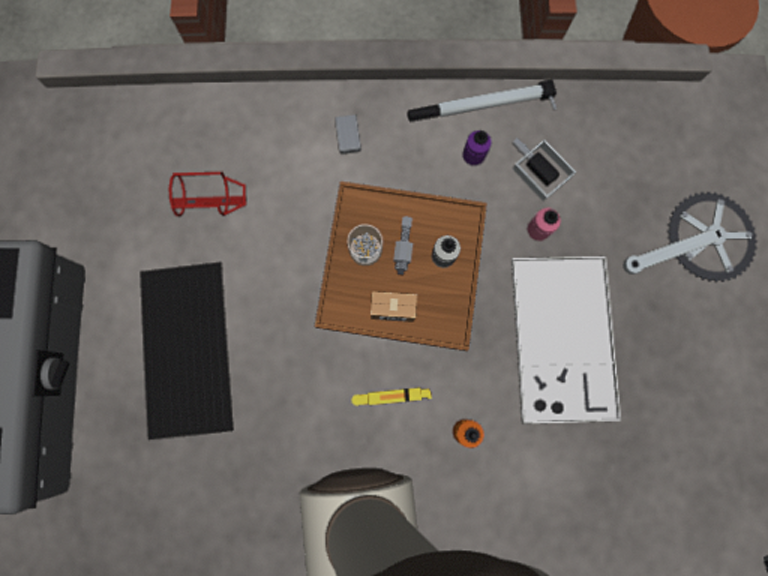

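View pics/side0.png

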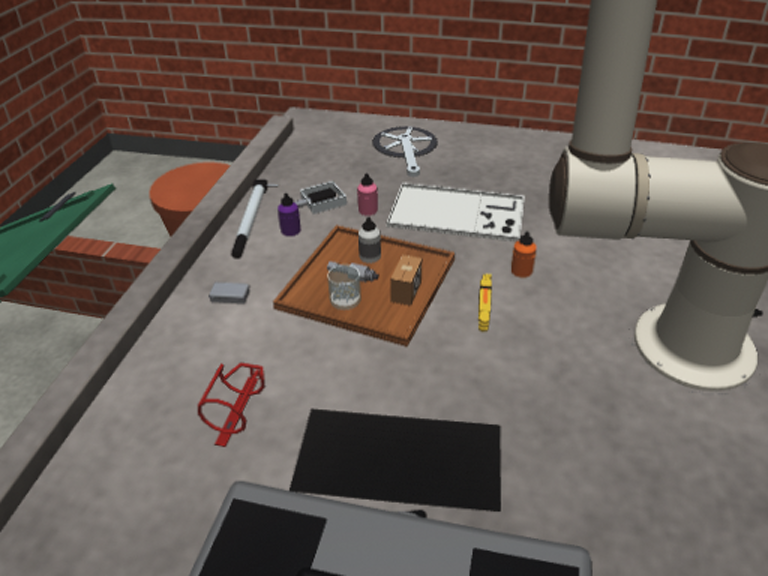

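The top view (768 px scale) shows the tumbler at (365,245), the puller at (403,245) with its nose towards the robot, the oil bottle at (447,248) and the carton at (394,306). The mat is at left, around (187,350), and the parts bay at right, around (562,310). I'll enlarge a crop and measure.

```bash
python3 - <<'E'
from h import *
r=dict(np.load('top0.npz'))
c=r['frame'][115:240,205:330];cv2.imwrite('pics/crop0.png',cv2.resize(c,(600,600),interpolation=cv2.INTER_CUBIC))
s=2/3
P=cloud(r)
for n,(a,b),z in [('mat',(141,270),.004),('mat',(221,263),.004),('mat',(233,431),.004),('mat',(149,438),.004),
 ('bay',(514,258),.012),('bay',(606,257),.012),('bay',(613,365),.011),('bay',(520,365),.011),('bay',(619,421),.012),('bay',(524,422),.012),
 ('tray',(342,183),.02),('tray',(485,204),.02),('tray',(467,349),.02),('tray',(317,326),.02),
 ('cage',(172,175),.08),('cage',(245,210),.04),('lev',(353,400),.03),('lev',(431,394),.03)]:
    print(n,world(r,[(a*s,b*s)],z).round(4), P[int(b*s),int(a*s)].round(3))
m=(P[...,2]>.03)&(P[...,0]>.35)&(P[...,0]<.7)&(abs(P[...,1])<.15)
n,l,st,_=cv2.connectedComponentsWithStats(m.astype(np.uint8))
for i in range(1,n):
    if st[i,4]<15: continue
    q=P[l==i];zt=q[:,2].max();t=q[q[:,2]>zt-.006]
    print(st[i],'zmax',zt.round(4),'top x',t[:,0].min().round(4),t[:,0].max().round(4),'y',t[:,1].min().round(4),t[:,1].max().round(4),len(t),
      'circ',)
    print(cv2.minAreaRect((t[:,:2]*1000).astype(np.float32)), cv2.minAreaRect((q[:,:2]*1000).astype(np.float32)))
E
```

```text
mat [[0.6094 0.425  0.004 ]] [0.61  0.426 0.001]
mat [[0.6204 0.2786 0.004 ]] [0.621 0.28  0.003]
mat [[0.3248 0.2477 0.004 ]] [0.325 0.249 0.001]
mat [[0.3131 0.3937 0.004 ]] [0.313 0.395 0.003]
bay [[ 0.6214 -0.2485  0.012 ]] [ 0.621 -0.246  0.015]
bay [[ 0.6217 -0.4168  0.012 ]] [ 0.625 -0.421  0.001]
bay [[ 0.428  -0.4133  0.011 ]] [ 0.429 -0.414  0.006]
bay [[ 0.4311 -0.2487  0.011 ]] [ 0.432 -0.248  0.007]
bay [[ 0.3319 -0.416   0.012 ]] [ 0.333 -0.419  0.001]
bay [[ 0.3342 -0.2503  0.012 ]] [ 0.335 -0.249  0.013]
tray [[0.7632 0.059  0.02  ]] [0.762 0.059 0.023]
tray [[ 0.7204 -0.1996  0.02  ]] [ 0.72  -0.198  0.021]
tray [[ 0.4596 -0.156   0.02  ]] [ 0.461 -0.155  0.02 ]
tray [[0.5026 0.1024 0.02  ]] [0.503 0.103 0.02 ]
cage [[0.7598 0.3495 0.08  ]] [0.794 0.382 0.001]
cage [[0.7077 0.2296 0.04  ]] [ 0.721  0.24  -0.   ]
lev [[0.376  0.0403 0.03  ]] [0.378 0.041 0.026]
lev [[ 0.3842 -0.0908  0.03  ]] [ 0.386 -0.093  0.002]
[263 144  12  36 228] zmax 0.0429 top x 0.6016 0.6491 y -0.0575 -0.0363 78 circ
((625.2876586914062, -46.41529083251953), (20.980268478393555, 47.548622131347656), 88.5599365234375) ((647.8265380859375, -50.167396545410156), (29.027971267700195, 94.16989135742188), 80.68010711669922)
[231 149  24  27 391] zmax 0.9853 top x 0.3917 0.3917 y 0.0007 0.0007 3 circ
((391.654541015625, 0.6969282031059265), (0.0, 0.0), 0.0) ((530.6714477539062, 18.520832061767578), (278.2330627441406, 58.232261657714844), 0.3273095190525055)
[288 157  19  20 293] zmax 0.9853 top x 0.3917 0.3917 y 0.0007 0.0007 5 circ
((391.654541015625, 0.6969282031059265), (0.0, 0.0), 0.0) ((524.1006469726562, -56.46873474121094), (42.976829528808594, 285.29364013671875), 58.08760452270508)
[247 194  31  20 536] zmax 0.9853 top x 0.3917 0.3917 y 0.0007 0.0007 4 circ
((391.654541015625, 0.6969282031059265), (0.0, 0.0), 0.0) ((471.5562744140625, -23.602588653564453), (74.7255630493164, 163.00592041015625), 85.6867446899414)
```

View pics/crop0.png

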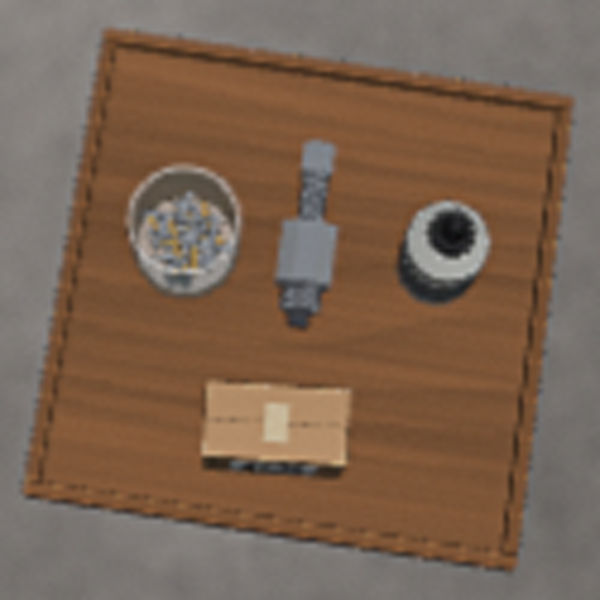

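```bash
python3 - <<'E'
from h import *
r=dict(np.load('top0.npz'))
g=lambda *p,z:world(r,[((a+.5)/4.8-.5+205,(b+.5)/4.8-.5+115) for a,b in p],z).round(4)
print('tumb',g((185,222),z=.07),g((127,222),(242,222),(185,165),z=.07))
print('oil',g((448,242),z=.07),g((406,242),(490,242),(448,200),z=.07),'cap',g((456,228),z=.1))
c=g((207,381),(352,388),(347,465),(202,457),z=.066);print('cart',c,c.mean(0)); d=c[0]-c[1]+c[3]-c[2];print('long axis ang',np.degrees(np.arctan2(d[1],d[0])))
q=g((308,253),z=.038);h=g((319,150),(297,318),z=.023);d=h[0]-h[1];print('pul',q,h,np.degrees(np.arctan2(d[1],d[0])))
print('body',g((287,217),(338,222),(330,290),(278,283),z=.034))
P=cloud(r);ok=r['depth']>0
for n,(x0,x1,y0,y1),zz in [('tumb',(.58,.68,.01,.1),(.06,.08)),('oil',(.55,.68,-.17,-.07),(.063,.078)),('cart',(.46,.56,-.08,.08),(.058,.075)),('pul',(.55,.72,-.08,0),(.016,.06)),('pulbody',(.55,.72,-.08,0),(.033,.06))]:
    m=ok&(P[...,0]>x0)&(P[...,0]<x1)&(P[...,1]>y0)&(P[...,1]<y1)&(P[...,2]>zz[0])&(P[...,2]<zz[1])
    q=P[m];print(n,len(q),q.mean(0).round(4),cv2.minAreaRect((q[:,:2]*1000).astype(np.float32)),cv2.minEnclosingCircle((q[:,:2]*1000).astype(np.float32)))
# side view tumbler/oiler/carton
r=dict(np.load('side0.npz'));P=cloud(r);ok=r['depth']>0
for n,(x0,x1,y0,y1),zz in [('tumb',(.58,.68,.01,.1),(.055,.08)),('oil',(.55,.68,-.17,-.07),(.06,.078)),('cart',(.46,.56,-.08,.08),(.058,.075)),('pulbody',(.55,.72,-.08,0),(.03,.06))]:
    m=ok&(P[...,0]>x0)&(P[...,0]<x1)&(P[...,1]>y0)&(P[...,1]<y1)&(P[...,2]>zz[0])&(P[...,2]<zz[1])
    q=P[m]
    if len(q)>5: print('side',n,len(q),q.mean(0).round(4),cv2.minAreaRect((q[:,:2]*1000).astype(np.float32)))
E
```

```text
tumb [[0.6395 0.0176 0.07  ]] [[ 0.6399  0.0482  0.07  ]
 [ 0.6391 -0.0124  0.07  ]
 [ 0.6708  0.0174  0.07  ]]
oil [[ 0.627  -0.1209  0.07  ]] [[ 0.6273 -0.0987  0.07  ]
 [ 0.6268 -0.1431  0.07  ]
 [ 0.65   -0.1217  0.07  ]] cap [[ 0.6266 -0.1212  0.1   ]]
cart [[ 0.5549  0.0069  0.066 ]
 [ 0.5503 -0.0685  0.066 ]
 [ 0.5099 -0.0649  0.066 ]
 [ 0.515   0.0099  0.066 ]] [ 0.532525 -0.02915   0.066   ]
long axis ang 86.3049377508594
pul [[ 0.6299 -0.0486  0.038 ]] [[ 0.693  -0.0568  0.023 ]
 [ 0.5971 -0.0425  0.023 ]] -8.48109311223301
body [[ 0.6514 -0.0377  0.034 ]
 [ 0.6483 -0.0656  0.034 ]
 [ 0.6101 -0.0603  0.034 ]
 [ 0.6143 -0.0321  0.034 ]]
tumb 71 [0.6412 0.0309 0.0686] ((640.3136596679688, 29.356142044067383), (37.9283332824707, 59.23786926269531), 89.49913024902344) ((640.2935791015625, 20.323596954345703), 29.96518898010254)
oil 125 [ 0.6236 -0.1191  0.0734] ((627.099609375, -119.72238159179688), (41.67829513549805, 41.73619079589844), 45.73217010498047) ((627.3928833007812, -120.07930755615234), 21.953495025634766)
cart 488 [ 0.5319 -0.0281  0.0667] ((532.59521484375, -28.2
[... 387 characters left out ...]
016876220703), (57.83655548095703, 93.10633087158203), 89.31324005126953) ((649.37646484375, -39.40629196166992), 48.165279388427734)
side tumb 122 [0.6364 0.0381 0.0641] ((640.5599365234375, 32.30250549316406), (39.12569046020508, 59.10422897338867), 86.2414321899414)
side oil 102 [ 0.6236 -0.108   0.0697] ((623.5360107421875, -111.24674987792969), (42.70600128173828, 32.413211822509766), 18.359115600585938)
side cart 281 [ 0.5307 -0.0226  0.0655] ((530.9217529296875, -26.316192626953125), (78.48564910888672, 40.00388717651367), 84.63072204589844)
side pulbody 174 [ 0.6368 -0.0237  0.0411] ((644.8281860351562, -27.28453826904297), (57.492645263671875, 102.74383544921875), 84.35664367675781)
```

```bash
cat >> h.py <<'E'
from scipy.spatial.transform import Rotation as R
def to(x,y,z,yaw):
    """total shift (mm) in present tool axes and turn, to reach a tool-down pose"""
    s=status.get_state();A=R.from_rotvec(s['orientation'])
    B=R.from_euler('z',yaw,degrees=True)*R.from_euler('x',180,degrees=True)
    print('t',round(s['clock'],2),'pos',s['tool_pos'].round(4),'grip',round(s['gripper_width'],4),'F',s['force'].round(1))
    print('shift now',(A.inv().apply(np.array([x,y,z])-s['tool_pos'])*1000).round(1),'turn',(A.inv()*B).as_rotvec().round(4),
     'shift after turn',(B.inv().apply(np.array([x,y,z])-s['tool_pos'])*1000).round(1))
E
python3 -c "
from h import *
to(.5325,-.029,.15,-4)"
```

```text
t 0.1 pos [ 0.173  -0.5478  0.2524] grip 0.0852 F [ 0.  -0.1  0. ]
shift now [-386.4 -498.9  103.2] turn [-0.0013  0.0013 -1.1952] shift after turn [ 322.4 -542.6  102.4]
```

move_arm(rows=[1,0,0,0,0,0,-0.1195,1,0,0,0,0,0,-0.1195,1,0,0,0,0,0,-0.1195,1,0,0,0,0,0,-0.1195,1,0,0,0,0,0,-0.1195], newtons=40)

```text
clock: 0.52
tool_pos: [0.173, -0.548, 0.2527]
orientation: [-2.97, 1.02, 0.001]
force: [0.3, -0.8, 1.2]
gripper_width: 0.0853
```

move_arm(rows=[1,0,0,0,0,0,-0.1195,1,0,0,0,0,0,-0.1195,1,0,0,0,0,0,-0.1195,1,0,0,0,0,0,-0.1195,1,0,0,0,0,0,-0.1195])

```text
clock: 0.93
tool_pos: [0.173, -0.548, 0.2527]
orientation: [-3.139, 0.101, 0.0]
force: [-1.1, -0.0, -1.1]
gripper_width: 0.0851
```

move_arm(rows=[1,20.5,-34.5,0,0,0,0,1,20.5,-34.5,0,0,0,0,1,20.5,-34.5,0,0,0,0,1,20.5,-34.5,0,0,0,0,1,20.5,-34.5,0,0,0,0])

```text
clock: 1.35
tool_pos: [0.2879, -0.3815, 0.2528]
orientation: [-3.139, 0.111, 0.0]
force: [0.7, -0.5, -0.3]
gripper_width: 0.0854
```

move_arm(rows=[1,20.5,-34.5,0,0,0,0,1,20.5,-34.5,0,0,0,0,1,20.5,-34.5,0,0,0,0,1,20.5,-34.5,0,0,0,0,1,20.5,-34.5,0,0,0,0])

```text
clock: 1.77
tool_pos: [0.4022, -0.2165, 0.2531]
orientation: [-3.14, 0.11, 0.0]
force: [1.3, -1.8, -1.0]
gripper_width: 0.0853
```

move_arm(rows=[1,20.5,-34.5,0,0,0,0,1,20.5,-34.5,0,0,0,0,1,20.5,-34.5,0,0,0,0,1,20.5,-34.5,0,0,0,0,1,0,0,0,0,0,0])

```text
clock: 2.18
tool_pos: [0.4953, -0.0809, 0.2529]
orientation: [-3.137, 0.099, -0.001]
force: [-0.1, 0.3, -0.4]
gripper_width: 0.0851
```

```bash
python3 -c "
from h import *
to(.5325,-.029,.15,-4)"
```

```text
t 2.18 pos [ 0.4953 -0.0809  0.2529] grip 0.0851 F [-0.1  0.3 -0.4]
shift now [ 33.8 -53.8 103.1] turn [-0.003  -0.0007  0.0066] shift after turn [ 33.5 -54.4 102.9]
```

move_arm(rows=[1,16.8,-27,0,0,0,0,1,16.8,-27,0,0,0,0,1,0,0,40,0,0,0,1,0,0,40,0,0,0,1,0,0,22,0,0,0])

```text
clock: 2.6
tool_pos: [0.5281, -0.034, 0.1468]
orientation: [-3.138, 0.108, 0.009]
force: [-0.8, -0.3, -1.4]
gripper_width: 0.085
```

```bash
python3 - <<'E'
from h import *
to(.5325,-.029,.052,-4)
r=cam('side');cv2.imwrite('pics/s1.png',cv2.resize(r['frame'][120:260,150:350],(800,560),interpolation=cv2.INTER_CUBIC))
E
```

```text
t 2.6 pos [ 0.5281 -0.034   0.1468] grip 0.085 F [-0.8 -0.3 -1.4]
shift now [ 4.6 -5.1 94.8] turn [-0.0011  0.0059  0.001 ] shift after turn [ 4.  -5.3 94.8]
```

View pics/s1.png

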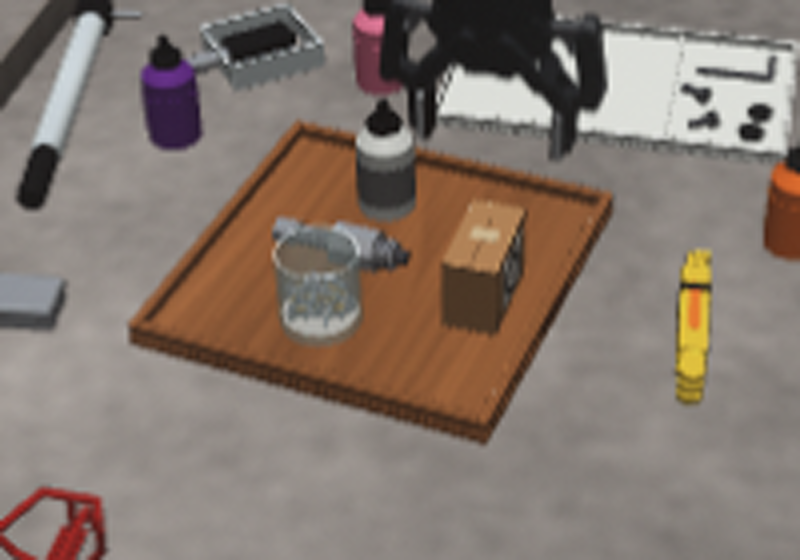

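The open fingers straddle the carton from above, and the view is clear. I'll let it settle and then correct.

move_arm(rows=[1,0,0,30,0,0,0,1,0,0,15,0,0,0,1,0,0,0,0,0,0,1,0,0,0,0,0,0,1,0,0,0,0,0,0])

```text
clock: 3.07
tool_pos: [0.5316, -0.0356, 0.1082]
orientation: [3.139, -0.11, 0.004]
force: [-0.4, -0.2, 0.2]
gripper_width: 0.0854
```

```bash
python3 - <<'E'
from h import *
to(.5325,-.029,.052,-4)
E
```

```text
t 3.07 pos [ 0.5316 -0.0356  0.1082] grip 0.0854 F [-0.4 -0.2  0.2]
shift now [ 0.3 -6.7 56.1] turn [ 0.0006 -0.0027 -0.0004] shift after turn [ 0.4 -6.6 56.2]
```

move_arm(rows=[1,0.5,-6.5,0,0,0,0,1,0,0,28,0,0,0,1,0,0,28,0,0,0,1,0,0,0,0,0,0,1,0,0,0,0,0,0])

```text
clock: 3.48
tool_pos: [0.5308, -0.0281, 0.0503]
orientation: [-3.139, 0.11, 0.003]
force: [-0.3, 0.4, 0.3]
gripper_width: 0.0853
```

move_arm(rows=[-1,0,0,0,0,0,0,-1,0,0,0,0,0,0,-1,0,0,0,0,0,0,-1,0,0,0,0,0,0,-1,0,0,0,0,0,0])

```text
clock: 3.9
tool_pos: [0.5326, -0.029, 0.0519]
orientation: [3.139, -0.11, 0.004]
force: [-0.3, 0.4, 6.8]
gripper_width: 0.0397
```

move_arm(rows=[-1,0,0,0,0,0,0,-1,0,0,0,0,0,0,-1,0,0,0,0,0,0,-1,0,0,0,0,0,0,-1,0,0,0,0,0,0])

```text
clock: 4.32
tool_pos: [0.5326, -0.0289, 0.0519]
orientation: [3.139, -0.11, 0.004]
force: [-0.3, 0.9, 6.1]
gripper_width: 0.0395
```

```bash
python3 - <<'E'
from h import *
to(.3806,.2968,.16,-4)
E
```

```text
t 4.32 pos [ 0.5326 -0.0289  0.0519] grip 0.0395 F [-0.3  0.9  6.1]
shift now [-174.2 -314.2 -108.7] turn [ 0.0005 -0.0025 -0.0003] shift after turn [-174.3 -314.3 -108.1]
```

move_arm(rows=[-1,0,0,-15,0,0,0,-1,0,0,-30,0,0,0,-1,0,0,-35,0,0,0,-1,0,0,-28,0,0,0,-1,-10,-20,0,0,0,0])

```text
clock: 4.73
tool_pos: [0.5281, -0.0113, 0.1658]
orientation: [3.135, -0.114, 0.022]
force: [1.2, -0.2, -0.5]
gripper_width: 0.0396
```

move_arm(rows=[-1,-18.5,-33,0,0,0,0,-1,-18.5,-33,0,0,0,0,-1,-18.5,-33,0,0,0,0,-1,-18.5,-33,0,0,0,0,-1,-18.5,-33,0,0,0,0])

```text
clock: 5.15
tool_pos: [0.4408, 0.1644, 0.1583]
orientation: [-3.14, 0.111, 0.0]
force: [0.8, 1.5, -0.7]
gripper_width: 0.0395
```

move_arm(rows=[-1,-18.5,-33,0,0,0,0,-1,-18.5,-33,0,0,0,0,-1,-18.5,-33,0,0,0,0,-1,-10,-20,0,0,0,0,-1,0,0,0,0,0,0])

```text
clock: 5.57
tool_pos: [0.3827, 0.2896, 0.1582]
orientation: [-3.139, 0.103, 0.002]
force: [-0.6, 0.8, -1.8]
gripper_width: 0.0398
```

```bash
python3 - <<'E'
from h import *
to(.3806,.2968,.049,-4)
E
```

```text
t 5.57 pos [0.3827 0.2896 0.1582] grip 0.0398 F [-0.6  0.8 -1.8]
shift now [ -2.5  -6.9 109.2] turn [-0.0013  0.0011  0.0044] shift after turn [ -2.6  -7.1 109.2]
```

move_arm(rows=[-1,-2.5,-7,20,0,0,0,-1,0,0,30,0,0,0,-1,0,0,30,0,0,0,-1,0,0,20,0,0,0,-1,0,0,5,0,0,0])

```text
clock: 5.98
tool_pos: [0.3803, 0.2918, 0.0496]
orientation: [3.136, -0.11, -0.011]
force: [-0.7, 0.2, -1.7]
gripper_width: 0.0396
```

move_arm(rows=[-1,0,0,0,0,0,0,-1,0,0,0,0,0,0,-1,0,0,0,0,0,0,-1,0,0,0,0,0,0,-1,0,0,0,0,0,0])

```text
clock: 6.4
tool_pos: [0.3841, 0.294, 0.0547]
orientation: [-3.139, 0.11, -0.004]
force: [-0.2, -0.5, -0.7]
gripper_width: 0.0397
```

```bash
python3 - <<'E'
from h import *
to(.3806,.2968,.049,-4)
E
```

```text
t 6.4 pos [0.3841 0.294  0.0547] grip 0.0397 F [-0.2 -0.5 -0.7]
shift now [-3.7 -2.6  5.6] turn [-0.0012 -0.0024 -0.0002] shift after turn [-3.7 -2.6  5.7]
```

move_arm(rows=[-1,0,0,3,0,0,0,-1,0,0,2.5,0,0,0,-1,0,0,0,0,0,0,-1,0,0,0,0,0,0,1,0,0,0,0,0,0])

```text
clock: 6.82
tool_pos: [0.3831, 0.2936, 0.0478]
orientation: [3.14, -0.11, -0.0]
force: [0.3, 0.3, 0.8]
gripper_width: 0.0502
```

move_arm(rows=[1,0,0,0,0,0,0,1,0,0,0,0,0,0,1,0,0,0,0,0,0,1,0,0,0,0,0,0,1,0,0,0,0,0,0])

```text
clock: 7.23
tool_pos: [0.3831, 0.2936, 0.0478]
orientation: [3.14, -0.11, -0.0]
force: [0.3, 0.1, 0.3]
gripper_width: 0.0853
```

move_arm(rows=[1,0,0,-15,0,0,0,1,0,0,-30,0,0,0,1,0,0,-30,0,0,0,1,0,0,-30,0,0,0,1,0,0,-10,0,0,0.0])

```text
clock: 7.65
tool_pos: [0.3854, 0.2946, 0.1675]
orientation: [-3.136, 0.11, -0.011]
force: [0.7, 0.4, 0.1]
gripper_width: 0.0857
```

```bash
python3 - <<'E'
from h import *
to(.627,-.120,.15,-4)
to(.627,-.120,.058,-4)
E
```

```text
t 7.65 pos [0.3854 0.2946 0.1675] grip 0.0857 F [0.7 0.4 0.1]
shift now [269.8 396.8  18. ] turn [-0.0035 -0.0068 -0.    ] shift after turn [269.9 396.8  17.5]
t 7.65 pos [0.3854 0.2946 0.1675] grip 0.0857 F [0.7 0.4 0.1]
shift now [269.2 397.1 110. ] turn [-0.0035 -0.0068 -0.    ] shift after turn [269.9 396.8 109.5]
```

move_arm(rows=[1,22.4,33,0,0,0,0,1,22.4,33,0,0,0,0,1,22.4,33,0,0,0,0,1,22.4,33,0,0,0,0,1,22.4,33,0,0,0,0])

```text
clock: 8.07
tool_pos: [0.4835, 0.1194, 0.1623]
orientation: [-3.14, 0.11, 0.001]
force: [-0.0, -0.1, -0.3]
gripper_width: 0.0854
```

move_arm(rows=[1,22.4,33,0,0,0,0,1,22.4,33,0,0,0,0,1,22.4,33,0,0,0,0,1,22.4,33,0,0,0,0,1,22.4,33,0,0,0,0])

```text
clock: 8.48
tool_pos: [0.5837, -0.0531, 0.162]
orientation: [-3.139, 0.11, 0.002]
force: [0.5, 0.0, -0.4]
gripper_width: 0.0856
```

move_arm(rows=[1,15,22,0,0,0,0,1,15,22,0,0,0,0,1,7.5,11,0,0,0,0,1,7.5,11,0,0,0,0,1,0,0,0,0,0,0])

```text
clock: 8.9
tool_pos: [0.6242, -0.1226, 0.1619]
orientation: [3.139, -0.113, -0.0]
force: [0.4, 0.4, 1.1]
gripper_width: 0.0855
```

move_arm(rows=[1,0,0,0,0,0,0,1,0,0,0,0,0,0,1,0,0,0,0,0,0,1,0,0,0,0,0,0,1,0,0,0,0,0,0])

```text
clock: 9.32
tool_pos: [0.6235, -0.1195, 0.1629]
orientation: [-3.14, 0.109, 0.0]
force: [0.4, -0.2, 1.0]
gripper_width: 0.0855
```

```bash
python3 - <<'E'
from h import *
to(.627,-.120,.058,-4)
E
```

```text
t 9.32 pos [ 0.6235 -0.1195  0.1629] grip 0.0855 F [ 0.4 -0.2  1. ]
shift now [  3.5   0.2 104.9] turn [-0.0001  0.      0.0006] shift after turn [  3.5   0.2 104.9]
```

move_arm(rows=[1,3.5,0,20,0,0,0,1,0,0,30,0,0,0,1,0,0,25,0,0,0,1,0,0,12,0,0,0,1,0,0,8,0,0,0])

```text
clock: 9.73
tool_pos: [0.6259, -0.1198, 0.0657]
orientation: [-3.139, 0.109, 0.005]
force: [-0.2, 0.1, -0.6]
gripper_width: 0.0852
```

move_arm(rows=[1,0,0,4,0,0,0,1,0,0,2,0,0,0,1,0,0,2,0,0,0,1,0,0,0,0,0,0,1,0,0,0,0,0,0])

```text
clock: 10.15
tool_pos: [0.6279, -0.1208, 0.0609]
orientation: [3.139, -0.11, 0.003]
force: [0.0, 0.7, -0.3]
gripper_width: 0.0853
```

```bash
python3 - <<'E'
from h import *
to(.627,-.120,.058,-4)
E
```

```text
t 10.15 pos [ 0.6279 -0.1208  0.0609] grip 0.0853 F [ 0.   0.7 -0.3]
shift now [-1.  -0.8  2.9] turn [ 0.0006 -0.0018 -0.0002] shift after turn [-1.  -0.8  2.9]
```

Close on the bottle with a small correction.

move_arm(rows=[1,-1,-1,2.5,0,0,0,1,0,0,0,0,0,0,-1,0,0,0,0,0,0,-1,0,0,0,0,0,0,-1,0,0,0,0,0,0])

```text
clock: 10.57
tool_pos: [0.6263, -0.1195, 0.0574]
orientation: [3.14, -0.11, 0.0]
force: [-0.9, 0.7, 0.1]
gripper_width: 0.0515
```

move_arm(rows=[-1,0,0,0,0,0,0,-1,0,0,0,0,0,0,-1,0,0,0,0,0,0,-1,0,0,0,0,0,0,-1,0,0,0,0,0,0])

```text
clock: 10.98
tool_pos: [0.6267, -0.1196, 0.0577]
orientation: [3.139, -0.11, 0.001]
force: [0.3, -0.5, 1.5]
gripper_width: 0.0433
```

```bash
python3 - <<'E'
from h import *
to(.4633,.3708,.155,-4)
E
```

```text
t 10.98 pos [ 0.6267 -0.1196  0.0577] grip 0.0433 F [ 0.3 -0.5  1.5]
shift now [-197.2 -477.7  -97.6] turn [ 0.0003 -0.0009 -0.0002] shift after turn [-197.2 -477.8  -97.3]
```

move_arm(rows=[-1,0,0,-15,0,0,0,-1,0,0,-30,0,0,0,-1,0,0,-30,0,0,0,-1,0,0,-22,0,0,0,-1,-8.5,-21,0,0,0,0])

```text
clock: 11.4
tool_pos: [0.623, -0.1019, 0.1604]
orientation: [3.134, -0.115, 0.016]
force: [2.4, -0.7, 0.0]
gripper_width: 0.0431
```

move_arm(rows=[-1,-15,-36.3,0,0,0,0,-1,-15,-36.3,0,0,0,0,-1,-15,-36.3,0,0,0,0,-1,-15,-36.3,0,0,0,0,-1,-15,-36.3,0,0,0,0])

```text
clock: 11.82
tool_pos: [0.5555, 0.09, 0.1535]
orientation: [-3.14, 0.111, 0.003]
force: [1.0, 0.2, -1.8]
gripper_width: 0.0427
```

move_arm(rows=[-1,-15,-36.3,0,0,0,0,-1,-15,-36.3,0,0,0,0,-1,-15,-36.3,0,0,0,0,-1,-15,-36.3,0,0,0,0,-1,-15,-36.3,0,0,0,0])

```text
clock: 12.23
tool_pos: [0.4934, 0.2762, 0.1536]
orientation: [3.139, -0.11, -0.002]
force: [1.4, 0.6, -1.6]
gripper_width: 0.0431
```

move_arm(rows=[-1,-15,-36.3,0,0,0,0,-1,-15,-36.3,0,0,0,0,-1,-6,-14,0,0,0,0,-1,-2.5,-7,0,0,0,0,-1,0,0,0,0,0,0])

```text
clock: 12.65
tool_pos: [0.4621, 0.3716, 0.1536]
orientation: [3.139, -0.106, -0.002]
force: [0.5, -0.0, -0.9]
gripper_width: 0.0428
```

move_arm(rows=[-1,0,0,0,0,0,0,-1,0,0,0,0,0,0,-1,0,0,0,0,0,0,-1,0,0,0,0,0,0,-1,0,0,0,0,0,0])

```text
clock: 13.07
tool_pos: [0.4637, 0.3699, 0.1544]
orientation: [3.14, -0.112, 0.0]
force: [0.5, 0.5, -1.5]
gripper_width: 0.0431
```

```bash
python3 - <<'E'
from h import *
to(.4633,.3708,.055,-4)
E
```

```text
t 13.07 pos [0.4637 0.3699 0.1544] grip 0.0431 F [ 0.5  0.5 -1.5]
shift now [-0.4 -0.8 99.4] turn [ 0.     -0.0001 -0.0016] shift after turn [-0.4 -0.8 99.4]
```

move_arm(rows=[-1,0,0,15,0,0,0,-1,0,0,30,0,0,0,-1,0,0,25,0,0,0,-1,0,0,12,0,0,0,-1,0,0,7,0,0,0])

```text
clock: 13.48
tool_pos: [0.462, 0.3698, 0.0631]
orientation: [3.138, -0.111, -0.005]
force: [-0.4, 0.1, -1.2]
gripper_width: 0.043
```

move_arm(rows=[-1,0,0,3,0,0,0,-1,0,0,2,0,0,0,-1,0,0,0,0,0,0,-1,0,0,0,0,0,0,-1,0,0,0,0,0,0])

```text
clock: 13.9
tool_pos: [0.464, 0.3712, 0.0616]
orientation: [-3.139, 0.11, -0.003]
force: [0.2, 0.1, -0.8]
gripper_width: 0.0428
```

```bash
python3 - <<'E'
from h import *
to(.4633,.3708,.0542,-4)
E
```

```text
t 13.9 pos [0.464  0.3712 0.0616] grip 0.0428 F [ 0.2  0.1 -0.8]
shift now [-0.7  0.5  7.4] turn [-0.0012 -0.0019 -0.0001] shift after turn [-0.7  0.4  7.4]
```

move_arm(rows=[-1,0,0,3,0,0,0,-1,0,0,3,0,0,0,-1,0,0,1,0,0,0,-1,0,0,0,0,0,0,-1,0,0,0,0,0,0])

```text
clock: 14.32
tool_pos: [0.4633, 0.3708, 0.0537]
orientation: [-3.14, 0.11, -0.0]
force: [-1.6, -0.4, 4.2]
gripper_width: 0.043
```

move_arm(rows=[1,0,0,0,0,0,0,1,0,0,0,0,0,0,1,0,0,0,0,0,0,1,0,0,0,0,0,0,1,0,0,0,0,0,0])

```text
clock: 14.73
tool_pos: [0.4631, 0.3707, 0.0532]
orientation: [3.14, -0.11, -0.0]
force: [-0.9, 0.3, -0.5]
gripper_width: 0.0851
```

move_arm(rows=[1,0,0,-15,0,0,0,1,0,0,-25,0,0,0,1,0,0,-30,0,0,0,1,0,0,-25,0,0,0,1,0,0,-10,0,0,0.0])

```text
clock: 15.15
tool_pos: [0.4651, 0.3718, 0.1626]
orientation: [-3.136, 0.11, -0.009]
force: [0.5, 1.2, 0.7]
gripper_width: 0.0854
```

```bash
python3 - <<'E'
from h import *
to(.640,.018,.12,-4)
E
```

```text
t 15.15 pos [0.4651 0.3718 0.1626] grip 0.0854 F [0.5 1.2 0.7]
shift now [198.9 340.8  42.6] turn [-0.0035 -0.0057 -0.0001] shift after turn [199.1 340.7  42.6]
```

move_arm(rows=[1,20,34.3,0,0,0,0,1,20,34.3,0,0,0,0,1,20,34.3,0,0,0,0,1,20,34.3,0,0,0,0,1,20,34.3,0,0,0,0])

```text
clock: 15.57
tool_pos: [0.551, 0.191, 0.1574]
orientation: [3.14, -0.109, -0.002]
force: [1.5, 1.3, -0.3]
gripper_width: 0.0857
```

move_arm(rows=[1,20,34.3,0,0,0,0,1,20,34.3,0,0,0,0,1,20,34.3,0,0,0,0,1,20,34.3,0,0,0,0,1,12,20,0,0,0,0])

```text
clock: 15.98
tool_pos: [0.6326, 0.0254, 0.1573]
orientation: [3.139, -0.114, -0.0]
force: [0.4, 0.8, -0.6]
gripper_width: 0.0854
```

move_arm(rows=[1,7,12,0,0,0,0,1,0,0,0,0,0,0,1,0,0,0,0,0,0,1,0,0,0,0,0,0,1,0,0,0,0,0,0])

```text
clock: 16.4
tool_pos: [0.6371, 0.0188, 0.158]
orientation: [-3.139, 0.107, 0.001]
force: [0.2, -0.0, 0.4]
gripper_width: 0.0854
```

```bash
python3 - <<'E'
from h import *
to(.640,.018,.057,-4)
r=cam('side');cv2.imwrite('pics/s2.png',cv2.resize(r['frame'][120:360,150:470],(800,600),interpolation=cv2.INTER_CUBIC))
E
```

```text
t 16.4 pos [0.6371 0.0188 0.158 ] grip 0.0854 F [ 0.2 -0.   0.4]
shift now [  3.    0.6 101. ] turn [-0.0004  0.0009  0.0018] shift after turn [  2.9   0.6 101. ]
```

View pics/s2.png

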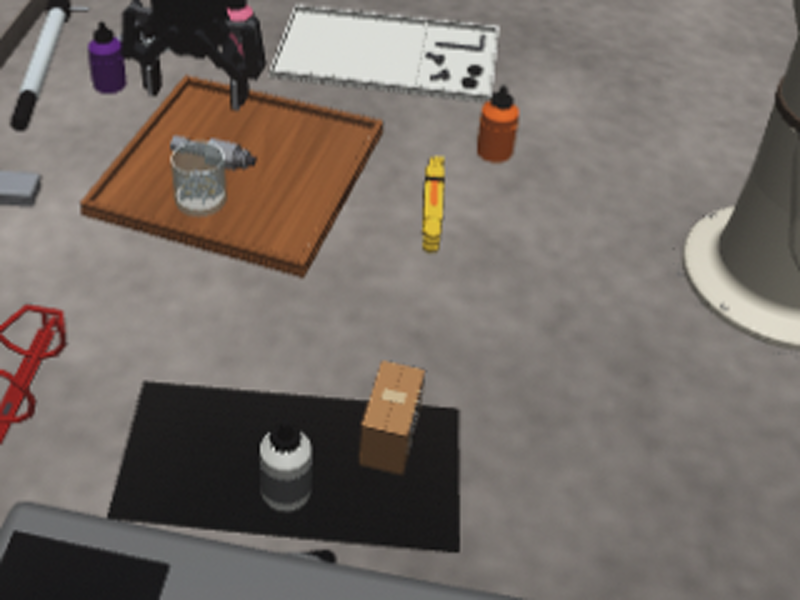

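The bottle (286,470) and carton (392,418) stand upright on the mat. The gripper is above the tumbler, so I'll descend.

move_arm(rows=[1,3,0.5,15,0,0,0,1,0,0,20,0,0,0,1,0,0,20,0,0,0,1,0,0,15,0,0,0,1,0,0,10,0,0,0])

```text
clock: 16.87
tool_pos: [0.6391, 0.0172, 0.075]
orientation: [-3.139, 0.109, 0.006]
force: [-0.3, 0.2, 0.4]
gripper_width: 0.0856
```

move_arm(rows=[1,0,0,6,0,0,0,1,0,0,4,0,0,0,1,0,0,0,0,0,0,1,0,0,0,0,0,0,1,0,0,0,0,0,0])

```text
clock: 17.28
tool_pos: [0.6417, 0.0161, 0.0694]
orientation: [3.139, -0.11, 0.003]
force: [1.0, -1.2, 0.4]
gripper_width: 0.0856
```

```bash
python3 - <<'E'
from h import *
to(.640,.018,.055,-4)
E
```

```text
t 17.28 pos [0.6417 0.0161 0.0694] grip 0.0856 F [ 1.  -1.2  0.4]
shift now [-1.8 -1.7 14.4] turn [ 0.0002 -0.0021 -0.0001] shift after turn [-1.8 -1.7 14.4]
```

move_arm(rows=[1,-2,-1.7,6,0,0,0,1,0,0,6,0,0,0,1,0,0,4,0,0,0,1,0,0,1,0,0,0,1,0,0,0,0,0,0])

```text
clock: 17.7
tool_pos: [0.6384, 0.0182, 0.0505]
orientation: [-3.14, 0.11, 0.002]
force: [0.5, -0.4, 0.5]
gripper_width: 0.0855
```

move_arm(rows=[-1,0,0,0,0,0,0,-1,0,0,0,0,0,0,-1,0,0,0,0,0,0,-1,0,0,0,0,0,0,-1,0,0,0,0,0,0])

```text
clock: 18.12
tool_pos: [0.6398, 0.018, 0.0521]
orientation: [3.139, -0.11, 0.003]
force: [0.9, 0.2, 3.3]
gripper_width: 0.0601
```

move_arm(rows=[-1,0,0,0,0,0,0,-1,0,0,0,0,0,0,-1,0,0,0,0,0,0,-1,0,0,0,0,0,0,-1,0,0,0,0,0,0])

```text
clock: 18.53
tool_pos: [0.6397, 0.018, 0.0521]
orientation: [3.139, -0.11, 0.003]
force: [0.7, 0.2, 5.9]
gripper_width: 0.0601
```

```bash
python3 - <<'E'
from h import *
to(.5596,.3156,.12,-4)
E
```

```text
t 18.53 pos [0.6397 0.018  0.0521] grip 0.0601 F [0.7 0.2 5.9]
shift now [-100.6 -291.3  -68.1] turn [ 0.0001 -0.0019 -0.0002] shift after turn [-100.7 -291.3  -67.9]
```

move_arm(rows=[-1,0,0,-8,0,0,0,-1,0,0,-15,0,0,0,-1,0,0,-20,0,0,0,-1,0,0,-15,0,0,0,-1,0,0,-8,0,0,0])

```text
clock: 18.95
tool_pos: [0.6387, 0.0182, 0.1183]
orientation: [-3.14, 0.11, 0.001]
force: [-0.2, 0.5, -2.0]
gripper_width: 0.06
```

move_arm(rows=[-1,-4,-11,0,0,0,0,-1,-8,-22,0,0,0,0,-1,-10,-30,0,0,0,0,-1,-10,-30,0,0,0,0,-1,-10,-30,0,0,0,0])

```text
clock: 19.37
tool_pos: [0.6031, 0.1455, 0.1151]
orientation: [-3.14, 0.111, 0.007]
force: [0.8, 0.5, -2.9]
gripper_width: 0.0598
```

move_arm(rows=[-1,-10,-30,0,0,0,0,-1,-10,-30,0,0,0,0,-1,-10,-30,0,0,0,0,-1,-10,-30,0,0,0,0,-1,-8,-22,0,0,0,0])

```text
clock: 19.78
tool_pos: [0.5645, 0.2915, 0.115]
orientation: [3.139, -0.107, -0.007]
force: [0.3, 0.5, -2.9]
gripper_width: 0.0602
```

move_arm(rows=[-1,-6,-14,0,0,0,0,-1,-4,-9,0,0,0,0,-1,0,0,0,0,0,0,-1,0,0,0,0,0,0,-1,0,0,0,0,0,0])

```text
clock: 20.2
tool_pos: [0.5597, 0.3111, 0.117]
orientation: [3.139, -0.112, -0.001]
force: [-0.1, -0.9, -3.3]
gripper_width: 0.0598
```

```bash
python3 - <<'E'
from h import *
to(.5596,.3156,.049,-4)
E
```

```text
t 20.2 pos [0.5597 0.3111 0.117 ] grip 0.0598 F [-0.1 -0.9 -3.3]
shift now [-0.4 -4.5 68. ] turn [ 0.0007  0.0003 -0.0014] shift after turn [-0.4 -4.5 68. ]
```

move_arm(rows=[-1,0,-4.5,10,0,0,0,-1,0,0,15,0,0,0,-1,0,0,15,0,0,0,-1,0,0,10,0,0,0,-1,0,0,6,0,0,0])

```text
clock: 20.62
tool_pos: [0.5588, 0.3158, 0.0589]
orientation: [3.138, -0.112, -0.005]
force: [-0.1, 0.1, -3.2]
gripper_width: 0.0601
```

move_arm(rows=[-1,0,0,3,0,0,0,-1,0,0,0,0,0,0,-1,0,0,0,0,0,0,-1,0,0,0,0,0,0,-1,0,0,0,0,0,0])

```text
clock: 21.03
tool_pos: [0.5603, 0.3171, 0.0593]
orientation: [-3.139, 0.11, -0.003]
force: [0.6, -0.6, -3.1]
gripper_width: 0.06
```

```bash
python3 - <<'E'
from h import *
to(.5596,.3156,.049,-4)
E
```

```text
t 21.03 pos [0.5603 0.3171 0.0593] grip 0.06 F [ 0.6 -0.6 -3.1]
shift now [-0.6  1.6 10.3] turn [-0.0007 -0.0017 -0.0002] shift after turn [-0.6  1.6 10.3]
```

move_arm(rows=[-1,0,0,3,0,0,0,-1,0,0,2.5,0,0,0,-1,0,0,1.5,0,0,0,-1,0,0,1,0,0,0,-1,0,0,1,0,0,0])

```text
clock: 21.45
tool_pos: [0.5595, 0.3169, 0.049]
orientation: [3.14, -0.11, -0.001]
force: [-0.5, 1.1, -2.7]
gripper_width: 0.06
```

move_arm(rows=[-1,0,0,0.6,0,0,0,-1,0,0,0.6,0,0,0,-1,0,0,0,0,0,0,-1,0,0,0,0,0,0,-1,0,0,0,0,0,0])

```text
clock: 21.87
tool_pos: [0.5597, 0.3169, 0.0482]
orientation: [-3.14, 0.11, -0.0]
force: [-0.4, -0.3, -2.2]
gripper_width: 0.0602
```

move_arm(rows=[1,0,0,0,0,0,0,1,0,0,0,0,0,0,1,0,0,0,0,0,0,1,0,0,0,0,0,0,1,0,0,0,0,0,0])

```text
clock: 22.28
tool_pos: [0.5599, 0.317, 0.0484]
orientation: [-3.139, 0.11, -0.001]
force: [-0.7, 0.9, -0.2]
gripper_width: 0.0855
```

move_arm(rows=[1,0,0,-10,0,0,0,1,0,0,-25,0,0,0,1,0,0,-30,0,0,0,1,0,0,-25,0,0,0,1,0,0,-10,0,0,0.0])

```text
clock: 22.7
tool_pos: [0.562, 0.3177, 0.1537]
orientation: [-3.137, 0.11, -0.012]
force: [0.8, -0.4, 1.4]
gripper_width: 0.0853
```

```bash
python3 - <<'E'
from h import *
to(.631,-.049,.15,81.5)
E
```

```text
t 22.7 pos [0.562  0.3177 0.1537] grip 0.0853 F [ 0.8 -0.4  1.4]
shift now [ 94.4 361.    3.3] turn [ 0.003  -0.0081 -1.4923] shift after turn [-352.5  122.4    3.7]
```

move_arm(rows=[1,9.6,36.7,0,0,0,0,1,9.6,36.7,0,0,0,0,1,9.6,36.7,0,0,0,0,1,9.6,36.7,0,0,0,0,1,9.6,36.7,0,0,0,0])

```text
clock: 23.12
tool_pos: [0.5944, 0.1288, 0.1478]
orientation: [3.14, -0.109, -0.001]
force: [1.3, -0.8, 0.5]
gripper_width: 0.0853
```

move_arm(rows=[1,9.6,36.7,0,0,0,0,1,9.6,36.7,0,0,0,0,1,9.6,36.7,0,0,0,0,1,9.6,36.7,0,0,0,0,1,5,20,0,0,0,0])

```text
clock: 23.53
tool_pos: [0.6265, -0.0431, 0.1479]
orientation: [3.138, -0.114, 0.0]
force: [0.0, -0.5, -0.3]
gripper_width: 0.0856
```

move_arm(rows=[1,3,11,0,0,0,0,1,0,0,0,0,0,-0.115,1,0,0,0,0,0,-0.115,1,0,0,0,0,0,-0.115,1,0,0,0,0,0,-0.115])

```text
clock: 23.95
tool_pos: [0.6282, -0.0492, 0.1476]
orientation: [-3.079, -0.618, 0.001]
force: [-0.6, 0.3, 1.2]
gripper_width: 0.085
```

move_arm(rows=[1,0,0,0,0,0,-0.115,1,0,0,0,0,0,-0.115,1,0,0,0,0,0,-0.115,1,0,0,0,0,0,-0.115,1,0,0,0,0,0,-0.115])

```text
clock: 24.37
tool_pos: [0.6282, -0.0489, 0.1477]
orientation: [-2.777, -1.467, 0.001]
force: [-0.1, -0.2, -0.3]
gripper_width: 0.0853
```

move_arm(rows=[1,0,0,0,0,0,-0.115,1,0,0,0,0,0,-0.115,1,0,0,0,0,0,-0.115,1,0,0,0,0,0,-0.112,1,0,0,0,0,0,0])

```text
clock: 24.78
tool_pos: [0.6282, -0.049, 0.1477]
orientation: [-2.376, -2.054, 0.0]
force: [-0.1, -0.3, -0.3]
gripper_width: 0.0854
```

```bash
python3 - <<'E'
from h import *
to(.631,-.049,.034,81.5)
r=cam('top');cv2.imwrite('pics/t3.png',cv2.resize(r['frame'],(768,576),interpolation=cv2.INTER_CUBIC))
r=cam('side')
cv2.imwrite('pics/s3.png',cv2.resize(r['frame'][130:240,170:320],(780,572),interpolation=cv2.INTER_CUBIC))
E
```

```text
t 24.78 pos [ 0.6282 -0.049   0.1477] grip 0.0854 F [-0.1 -0.3 -0.3]
shift now [  0.4   2.8 113.7] turn [-0.0009 -0.0005  0.0033] shift after turn [  0.4   2.7 113.7]
```

View pics/t3.png

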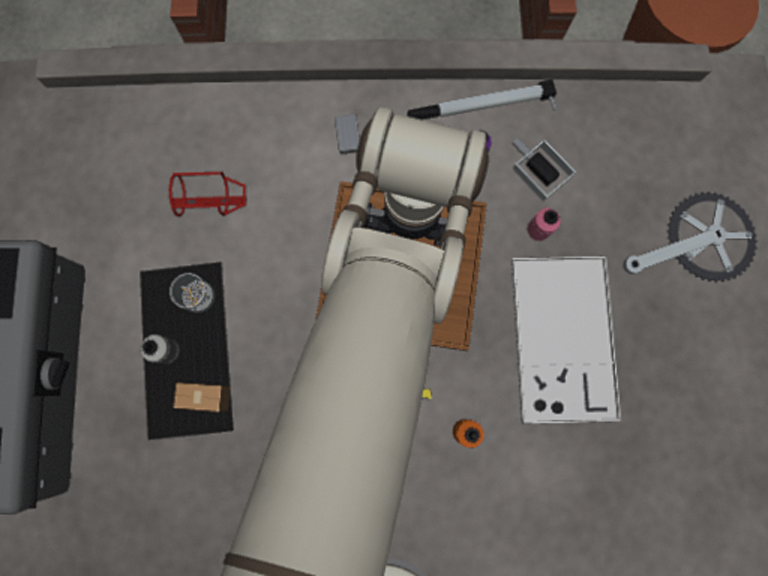

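View pics/s3.png

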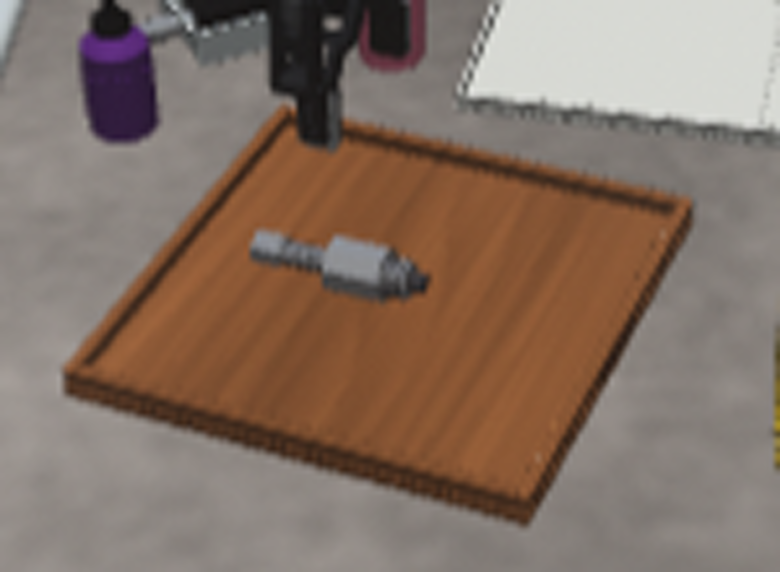

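All three stand on the mat: tumbler (191,293), bottle (158,348), carton (198,397). The puller lies untouched and free, with its body at (358,265) in the side crop. I'll descend.

move_arm(rows=[1,0.5,2.5,15,0,0,0,1,0,0,28,0,0,0,1,0,0,25,0,0,0,1,0,0,15,0,0,0,1,0,0,8,0,0,0])

```text
clock: 25.3
tool_pos: [0.6287, -0.0492, 0.0528]
orientation: [-2.378, -2.045, 0.005]
force: [-0.1, 0.3, -0.3]
gripper_width: 0.0852
```

move_arm(rows=[1,0,0,4,0,0,0,1,0,0,0,0,0,0,1,0,0,0,0,0,0,1,0,0,0,0,0,0,1,0,0,0,0,0,0])

```text
clock: 25.72
tool_pos: [0.6321, -0.0503, 0.0545]
orientation: [2.379, 2.049, 0.002]
force: [-0.4, -0.5, 0.7]
gripper_width: 0.0854
```

```bash
python3 - <<'E'
from h import *
to(.631,-.049,.033,81.5)
r=dict(np.load('side0.npz'));print(world(r,[(358/5.2+169.6,250/5.2+129.6)],.038))
E
```

```text
t 25.72 pos [ 0.6321 -0.0503  0.0545] grip 0.0854 F [-0.4 -0.5  0.7]
shift now [ 1.1 -1.4 21.5] turn [ 0.0026  0.0003 -0.0006] shift after turn [ 1.1 -1.3 21.5]
[[ 0.6317239  -0.04849619  0.038     ]]
```

move_arm(rows=[1,1,-1,8,0,0,0,1,0,0,7,0,0,0,1,0,0,4,0,0,0,1,0,0,2,0,0,0,1,0,0,0,0,0,0])

```text
clock: 26.13
tool_pos: [0.6295, -0.0487, 0.031]
orientation: [-2.379, -2.049, 0.002]
force: [-0.0, -0.3, -0.1]
gripper_width: 0.0856
```

move_arm(rows=[-1,0,0,0,0,0,0,-1,0,0,0,0,0,0,-1,0,0,0,0,0,0,-1,0,0,0,0,0,0,-1,0,0,0,0,0,0], newtons=60)

```text
clock: 26.55
tool_pos: [0.6307, -0.0489, 0.0328]
orientation: [2.38, 2.05, 0.001]
force: [1.2, 0.6, -1.1]
gripper_width: 0.0285
```

move_arm(rows=[-1,0,0,0,0,0,0,-1,0,0,0,0,0,0,-1,0,0,0,0,0,0,-1,0,0,0,0,0,0,-1,0,0,0,0,0,0])

```text
clock: 26.97
tool_pos: [0.6308, -0.049, 0.0327]
orientation: [2.38, 2.049, 0.001]
force: [-0.7, 1.8, 5.1]
gripper_width: 0.0287
```

move_arm(rows=[-1,0,0,-10,0,0,0,-1,0,0,-20,0,0,0,-1,0,0,-25,0,0,0,-1,0,0,-15,0,0,0,-1,0,0,0,0,0,0])

```text
clock: 27.38
tool_pos: [0.6322, -0.0495, 0.1059]
orientation: [2.377, 2.047, 0.005]
force: [1.0, -0.1, -2.1]
gripper_width: 0.0288
```

```bash
python3 - <<'E'
from h import *
to(.525,-.332,.1,81.5)
r=cam('side');cv2.imwrite('pics/s4.png',cv2.resize(r['frame'][110:240,170:340],(765,585),interpolation=cv2.INTER_CUBIC))
E
```

```text
t 27.38 pos [ 0.6322 -0.0495  0.1059] grip 0.0288 F [ 1.  -0.1 -2.1]
shift now [-295.3  -64.2    5.8] turn [ 0.0058  0.0008 -0.0004] shift after turn [-295.3  -64.3    5.9]
```

View pics/s4.png

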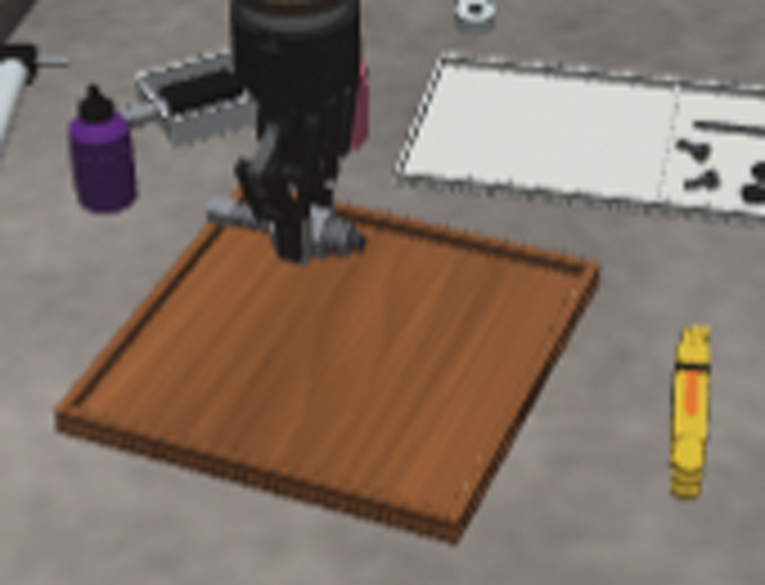

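The puller is gripped level and lifted (body at (300,235)). I'll go higher, to clear the pink bottle, and across to the bay.

move_arm(rows=[-1,0,0,-15,0,0,0,-1,0,0,-20,0,0,0,-1,0,0,-10,0,0,0,-1,-20,-4.5,0,0,0,0,-1,-37.5,-8,0,0,0,0])

```text
clock: 27.85
tool_pos: [0.6098, -0.1013, 0.1466]
orientation: [-2.375, -2.055, -0.002]
force: [-0.0, -1.2, -3.5]
gripper_width: 0.0287
```

move_arm(rows=[-1,-37.5,-8,0,0,0,0,-1,-37.5,-8,0,0,0,0,-1,-37.5,-8,0,0,0,0,-1,-37.5,-8,0,0,0,0,-1,-37.5,-8,0,0,0,0])

```text
clock: 28.27
tool_pos: [0.5403, -0.2844, 0.1454]
orientation: [-2.378, -2.049, 0.001]
force: [0.5, 0.7, -2.4]
gripper_width: 0.0285
```

move_arm(rows=[-1,-30,-8,0,0,0,0,-1,-15,-3,0,0,0,0,-1,-5,-1,0,0,0,0,-1,0,0,0,0,0,0,-1,0,0,0,0,0,0])

```text
clock: 28.68
tool_pos: [0.523, -0.3296, 0.1463]
orientation: [-2.378, -2.05, -0.001]
force: [-0.3, 1.2, -3.6]
gripper_width: 0.0286
```

```bash
python3 - <<'E'
from h import *
to(.525,-.332,.0285,81.5)
E
```

```text
t 28.68 pos [ 0.523  -0.3296  0.1463] grip 0.0286 F [-0.3  1.2 -3.6]
shift now [ -2.3   2.5 117.8] turn [-0.001  -0.0016  0.0003] shift after turn [ -2.1   2.4 117.8]
```

move_arm(rows=[-1,-2,2.5,15,0,0,0,-1,0,0,30,0,0,0,-1,0,0,30,0,0,0,-1,0,0,20,0,0,0,-1,0,0,10,0,0,0])

```text
clock: 29.1
tool_pos: [0.5234, -0.3297, 0.0371]
orientation: [-2.373, -2.048, 0.001]
force: [-0.7, 0.2, -3.0]
gripper_width: 0.0286
```

move_arm(rows=[-1,0,0,4,0,0,0,-1,0,0,0,0,0,0,-1,0,0,0,0,0,0,-1,0,0,0,0,0,0,-1,0,0,0,0,0,0])

```text
clock: 29.52
tool_pos: [0.5259, -0.3343, 0.0399]
orientation: [2.378, 2.048, 0.001]
force: [0.1, 0.3, -2.8]
gripper_width: 0.0285
```

```bash
python3 - <<'E'
from h import *
to(.525,-.332,.0282,81.5)
E
```

```text
t 29.52 pos [ 0.5259 -0.3343  0.0399] grip 0.0285 F [ 0.1  0.3 -2.8]
shift now [ 2.1 -1.3 11.7] turn [ 0.0027  0.0019 -0.0003] shift after turn [ 2.1 -1.3 11.7]
```

move_arm(rows=[-1,0,0,4,0,0,0,-1,0,0,3,0,0,0,-1,0,0,2,0,0,0,-1,0,0,1.5,0,0,0,-1,0,0,1,0,0,0])

```text
clock: 29.93
tool_pos: [0.5247, -0.3333, 0.0276]
orientation: [-2.379, -2.049, 0.001]
force: [-6.1, 4.9, 15.5]
gripper_width: 0.0289
```

move_arm(rows=[-1,0,0,0,0,0,0,-1,0,0,0,0,0,0,1,0,0,0,0,0,0,1,0,0,0,0,0,0,1,0,0,0,0,0,0], newtons=40)

```text
clock: 30.35
tool_pos: [0.5252, -0.3337, 0.0268]
orientation: [2.38, 2.05, 0.0]
force: [-0.8, -0.7, -0.4]
gripper_width: 0.0639
```

move_arm(rows=[1,0,0,0,0,0,0,1,0,0,0,0,0,0,1,0,0,0,0,0,0,1,0,0,0,0,0,0,1,0,0,0,0,0,0])

```text
clock: 30.77
tool_pos: [0.5249, -0.3334, 0.0265]
orientation: [-2.38, -2.05, -0.0]
force: [0.1, 0.1, -0.1]
gripper_width: 0.0853
```

move_arm(rows=[1,0,0,-10,0,0,0,1,0,0,-30,0,0,0,1,0,0,-35,0,0,0,1,0,0,-35,0,0,0,1,0,0,-20,0,0,0])

```text
clock: 31.18
tool_pos: [0.5264, -0.3347, 0.1621]
orientation: [2.375, 2.046, 0.001]
force: [0.5, 0.2, 1.1]
gripper_width: 0.085
```

```bash
python3 - <<'E'
from h import *
to(.5597,.3169,.15,-4)
r=cam('side');cv2.imwrite('pics/s5.png',cv2.resize(r['frame'][110:180,240:360],(780,455),interpolation=cv2.INTER_CUBIC))
E
```

```text
t 31.18 pos [ 0.5264 -0.3347  0.1621] grip 0.085 F [0.5 0.2 1.1]
shift now [649.4 -63.6   9.4] turn [ 7.2000e-03 -1.0000e-03  1.4919e+00] shift after turn [ -12.2 -652.3   12.1]
```

View pics/s5.png

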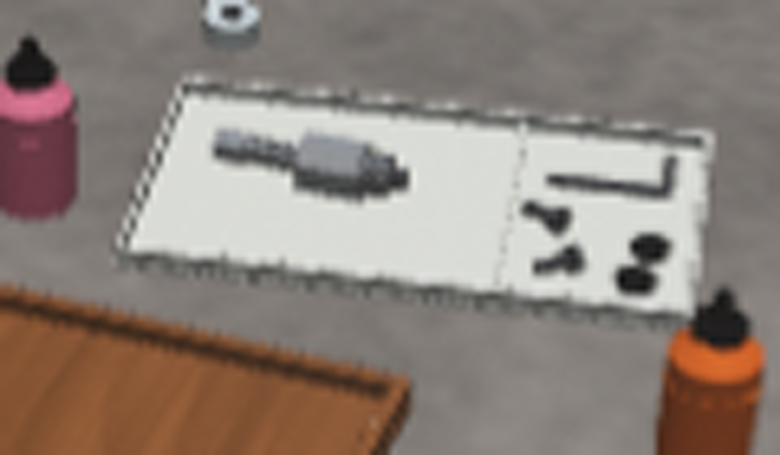

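The puller lies flat in the middle of the large compartment (body at (335,160)). Next I'll bring the tumbler back.

move_arm(rows=[1,0,0,0,0,0,0.115,1,0,0,0,0,0,0.115,1,0,0,0,0,0,0.115,1,0,0,0,0,0,0.115,1,0,0,0,0,0,0.115])

```text
clock: 31.65
tool_pos: [0.5249, -0.3334, 0.1571]
orientation: [2.867, 1.283, 0.0]
force: [0.7, -0.4, 0.4]
gripper_width: 0.0857
```

move_arm(rows=[1,0,0,0,0,0,0.115,1,0,0,0,0,0,0.115,1,0,0,0,0,0,0.115,1,0,0,0,0,0,0.115,1,0,0,0,0,0,0.115])

```text
clock: 32.07
tool_pos: [0.5249, -0.3334, 0.157]
orientation: [3.114, 0.417, 0.0]
force: [0.3, 0.1, 0.2]
gripper_width: 0.0854
```

move_arm(rows=[1,0,0,0,0,0,0.115,1,0,0,0,0,0,0.115,1,0,0,0,0,0,0.112,1,0,-20,0,0,0,0,1,0,-38,0,0,0,0])

```text
clock: 32.48
tool_pos: [0.5288, -0.2782, 0.1574]
orientation: [3.137, -0.117, 0.002]
force: [1.9, -0.1, 0.2]
gripper_width: 0.0854
```

move_arm(rows=[1,-1,-38,0,0,0,0,1,-1,-38,0,0,0,0,1,-1,-38,0,0,0,0,1,-1,-38,0,0,0,0,1,-1,-38,0,0,0,0])

```text
clock: 32.9
tool_pos: [0.5371, -0.0839, 0.1572]
orientation: [3.139, -0.11, 0.001]
force: [1.0, -0.8, 0.2]
gripper_width: 0.0851
```

move_arm(rows=[1,-1,-38,0,0,0,0,1,-1,-38,0,0,0,0,1,-1,-38,0,0,0,0,1,-1,-38,0,0,0,0,1,-1,-38,0,0,0,0])

```text
clock: 33.32
tool_pos: [0.5454, 0.1061, 0.1573]
orientation: [3.14, -0.11, 0.001]
force: [0.4, -0.1, 0.2]
gripper_width: 0.0851
```

move_arm(rows=[1,-1,-38,0,0,0,0,1,-1,-38,0,0,0,0,1,0,-38,0,0,0,0,1,0,-38,0,0,0,0,1,0,-38,0,0,0,0])

```text
clock: 33.73
tool_pos: [0.5566, 0.2959, 0.1572]
orientation: [-3.14, 0.11, -0.001]
force: [1.0, 0.2, -0.1]
gripper_width: 0.0852
```

move_arm(rows=[1,0,-15,0,0,0,0,1,0,-8,0,0,0,0,1,0,0,0,0,0,0,1,0,0,0,0,0,0,1,0,0,0,0,0,0])

```text
clock: 34.15
tool_pos: [0.5586, 0.3154, 0.1566]
orientation: [3.139, -0.112, -0.0]
force: [-0.2, 0.8, -0.6]
gripper_width: 0.0852
```

```bash
python3 - <<'E'
from h import *
to(.5597,.3169,.048,-4)
E
```

```text
t 34.15 pos [0.5586 0.3154 0.1566] grip 0.0852 F [-0.2  0.8 -0.6]
shift now [  1.   -1.6 108.6] turn [ 0.0006  0.0002 -0.0016] shift after turn [  1.   -1.6 108.6]
```

move_arm(rows=[1,1,-1.5,15,0,0,0,1,0,0,25,0,0,0,1,0,0,25,0,0,0,1,0,0,15,0,0,0,1,0,0,8,0,0,0])

```text
clock: 34.57
tool_pos: [0.5576, 0.3164, 0.0645]
orientation: [3.137, -0.112, -0.009]
force: [0.1, -1.2, 0.4]
gripper_width: 0.0852
```

move_arm(rows=[1,0,0,4,0,0,0,1,0,0,0,0,0,0,1,0,0,0,0,0,0,1,0,0,0,0,0,0,1,0,0,0,0,0,0])

```text
clock: 34.98
tool_pos: [0.5605, 0.3186, 0.0661]
orientation: [-3.139, 0.11, -0.004]
force: [0.4, -0.2, 0.2]
gripper_width: 0.0856
```

```bash
python3 - <<'E'
from h import *
to(.5597,.3169,.0482,-4)
E
```

```text
t 34.98 pos [0.5605 0.3186 0.0661] grip 0.0856 F [ 0.4 -0.2  0.2]
shift now [-0.8  1.7 17.9] turn [-0.001  -0.0024 -0.0002] shift after turn [-0.7  1.7 17.9]
```

move_arm(rows=[1,-0.5,1.5,7,0,0,0,1,0,0,6,0,0,0,1,0,0,3,0,0,0,1,0,0,1.5,0,0,0,1,0,0,0,0,0,0])

```text
clock: 35.4
tool_pos: [0.5584, 0.3166, 0.0462]
orientation: [3.139, -0.11, -0.002]
force: [-0.4, -0.6, -0.5]
gripper_width: 0.0853
```

move_arm(rows=[-1,0,0,0,0,0,0,-1,0,0,0,0,0,0,-1,0,0,0,0,0,0,-1,0,0,0,0,0,0,-1,0,0,0,0,0,0])

```text
clock: 35.82
tool_pos: [0.5596, 0.317, 0.0477]
orientation: [-3.139, 0.11, -0.002]
force: [0.5, 0.5, 1.2]
gripper_width: 0.06
```

move_arm(rows=[-1,0,0,0,0,0,0,-1,0,0,0,0,0,0,-1,0,0,0,0,0,0,-1,0,0,0,0,0,0,-1,0,0,0,0,0,0])

```text
clock: 36.23
tool_pos: [0.5596, 0.317, 0.0477]
orientation: [-3.139, 0.11, -0.002]
force: [1.7, 0.5, 4.4]
gripper_width: 0.06
```

```bash
python3 - <<'E'
from h import *
to(.6397,.018,.12,-4)
E
```

```text
t 36.23 pos [0.5596 0.317  0.0477] grip 0.06 F [1.7 0.5 4.4]
shift now [100.9 292.6 -72.3] turn [-0.0006 -0.0015 -0.0002] shift after turn [100.7 292.7 -72.3]
```

move_arm(rows=[-1,0,0,-8,0,0,0,-1,0,0,-15,0,0,0,-1,0,0,-20,0,0,0,-1,0,0,-18,0,0,0,-1,0,0,-10,0,0,0])

```text
clock: 36.65
tool_pos: [0.5593, 0.3171, 0.1207]
orientation: [-3.139, 0.11, -0.002]
force: [0.3, 0.4, -2.4]
gripper_width: 0.0601
```

move_arm(rows=[-1,4,11,0,0,0,0,-1,8,22,0,0,0,0,-1,10.2,30,0,0,0,0,-1,10.2,30,0,0,0,0,-1,10.2,30,0,0,0,0])

```text
clock: 37.07
tool_pos: [0.5918, 0.189, 0.1166]
orientation: [3.139, -0.109, -0.005]
force: [0.1, 0.4, -3.2]
gripper_width: 0.0604
```

move_arm(rows=[-1,10.2,30,0,0,0,0,-1,10.2,30,0,0,0,0,-1,10.2,30,0,0,0,0,-1,10.2,30,0,0,0,0,-1,8,23,0,0,0,0])

```text
clock: 37.48
tool_pos: [0.6307, 0.0417, 0.1166]
orientation: [3.139, -0.112, -0.004]
force: [0.9, 0.6, -2.8]
gripper_width: 0.0607
```

move_arm(rows=[-1,6,16,0,0,0,0,-1,4,10,0,0,0,0,-1,0,0,0,0,0,0,-1,0,0,0,0,0,0,-1,0,0,0,0,0,0])

```text
clock: 37.9
tool_pos: [0.6389, 0.0195, 0.1175]
orientation: [-3.139, 0.109, 0.002]
force: [0.1, -0.8, -3.5]
gripper_width: 0.0601
```

```bash
python3 - <<'E'
from h import *
to(.6397,.018,.052,-4)
E
```

```text
t 37.9 pos [0.6389 0.0195 0.1175] grip 0.0601 F [ 0.1 -0.8 -3.5]
shift now [ 1.   1.5 65.5] turn [-0.0006  0.0016  0.0007] shift after turn [ 0.9  1.5 65.5]
```

move_arm(rows=[-1,1,1.5,10,0,0,0,-1,0,0,15,0,0,0,-1,0,0,15,0,0,0,-1,0,0,10,0,0,0,-1,0,0,5,0,0,0])

```text
clock: 38.32
tool_pos: [0.6389, 0.0179, 0.0604]
orientation: [-3.139, 0.108, 0.006]
force: [-0.8, -0.7, -4.3]
gripper_width: 0.0599
```

move_arm(rows=[-1,0,0,2,0,0,0,-1,0,0,0,0,0,0,-1,0,0,0,0,0,0,-1,0,0,0,0,0,0,-1,0,0,0,0,0,0])

```text
clock: 38.73
tool_pos: [0.6413, 0.0167, 0.0621]
orientation: [3.139, -0.11, 0.003]
force: [-0.3, 0.2, -3.3]
gripper_width: 0.0599
```

```bash
python3 - <<'E'
from h import *
to(.6397,.018,.052,-4)
E
```

```text
t 38.73 pos [0.6413 0.0167 0.0621] grip 0.0599 F [-0.3  0.2 -3.3]
shift now [-1.7 -1.2 10.1] turn [ 0.0001 -0.0017 -0.0002] shift after turn [-1.6 -1.2 10.1]
```

move_arm(rows=[-1,-1,-1,3,0,0,0,-1,0,0,2.5,0,0,0,-1,0,0,1.5,0,0,0,-1,0,0,1,0,0,0,-1,0,0,1,0,0,0])

```text
clock: 39.15
tool_pos: [0.6395, 0.0179, 0.0518]
orientation: [-3.14, 0.11, 0.001]
force: [-0.2, -0.1, -0.6]
gripper_width: 0.0602
```

move_arm(rows=[-1,0,0,0.5,0,0,0,-1,0,0,0.5,0,0,0,-1,0,0,0,0,0,0,-1,0,0,0,0,0,0,-1,0,0,0,0,0,0])

```text
clock: 39.57
tool_pos: [0.6395, 0.0179, 0.0518]
orientation: [3.14, -0.11, -0.001]
force: [-5.1, 2.1, 5.6]
gripper_width: 0.0604
```

move_arm(rows=[1,0,0,0,0,0,0,1,0,0,0,0,0,0,1,0,0,0,0,0,0,1,0,0,0,0,0,0,1,0,0,0,0,0,0])

```text
clock: 39.98
tool_pos: [0.6399, 0.0179, 0.0511]
orientation: [3.14, -0.11, 0.001]
force: [-0.2, -0.2, 0.8]
gripper_width: 0.0853
```

move_arm(rows=[1,0,0,-10,0,0,0,1,0,0,-25,0,0,0,1,0,0,-30,0,0,0,1,0,0,-30,0,0,0,1,0,0,-12,0,0,0.0])

```text
clock: 40.4
tool_pos: [0.6422, 0.0176, 0.1641]
orientation: [3.139, -0.11, 0.013]
force: [0.7, -0.6, 1.2]
gripper_width: 0.0853
```

```bash
python3 - <<'E'
from h import *
to(.4631,.3707,.155,-4)
E
```

```text
t 40.4 pos [0.6422 0.0176 0.1641] grip 0.0853 F [ 0.7 -0.6  1.2]
shift now [-203.4 -339.8    7.2] turn [ 0.0007 -0.0083 -0.0001] shift after turn [-203.3 -339.8    9.1]
```

move_arm(rows=[1,-20.3,-34,0,0,0,0,1,-20.3,-34,0,0,0,0,1,-20.3,-34,0,0,0,0,1,-20.3,-34,0,0,0,0,1,-20.3,-34,0,0,0,0])

```text
clock: 40.82
tool_pos: [0.5492, 0.1959, 0.1582]
orientation: [-3.139, 0.111, -0.0]
force: [0.9, 0.1, 1.0]
gripper_width: 0.0851
```

move_arm(rows=[1,-20.3,-34,0,0,0,0,1,-20.3,-34,0,0,0,0,1,-20.3,-34,0,0,0,0,1,-20.3,-34,0,0,0,0,1,-13,-22,0,0,0,0])

```text
clock: 41.23
tool_pos: [0.4651, 0.3616, 0.1582]
orientation: [-3.139, 0.107, 0.001]
force: [-0.1, 0.3, 0.4]
gripper_width: 0.0851
```

move_arm(rows=[1,-7,-12,0,0,0,0,1,0,0,0,0,0,0,1,0,0,0,0,0,0,1,0,0,0,0,0,0,1,0,0,0,0,0,0])

```text
clock: 41.65
tool_pos: [0.4622, 0.3699, 0.1581]
orientation: [3.139, -0.113, 0.0]
force: [0.3, -0.1, -1.2]
gripper_width: 0.0854
```

```bash
python3 - <<'E'
from h import *
to(.4631,.3707,.054,-4)
E
```

```text
t 41.65 pos [0.4622 0.3699 0.1581] grip 0.0854 F [ 0.3 -0.1 -1.2]
shift now [  0.8  -0.9 104.1] turn [ 0.0004 -0.0002 -0.0022] shift after turn [  0.8  -0.9 104.1]
```

move_arm(rows=[1,1,-1,15,0,0,0,1,0,0,25,0,0,0,1,0,0,25,0,0,0,1,0,0,15,0,0,0,1,0,0,8,0,0,0])

```text
clock: 42.07
tool_pos: [0.4615, 0.3702, 0.0674]
orientation: [3.137, -0.113, -0.006]
force: [0.1, -0.1, -0.6]
gripper_width: 0.0853
```

move_arm(rows=[1,0,0,4,0,0,0,1,0,0,0,0,0,0,1,0,0,0,0,0,0,1,0,0,0,0,0,0,1,0,0,0,0,0,0])

```text
clock: 42.48
tool_pos: [0.4632, 0.3726, 0.0674]
orientation: [-3.139, 0.11, -0.003]
force: [-0.7, 0.3, 0.5]
gripper_width: 0.0856
```

```bash
python3 - <<'E'
from h import *
to(.4631,.3707,.054,-4)
E
```

```text
t 42.48 pos [0.4632 0.3726 0.0674] grip 0.0856 F [-0.7  0.3  0.5]
shift now [ 0.   1.9 13.4] turn [-0.0012 -0.002  -0.0002] shift after turn [ 0.1  1.9 13.4]
```

move_arm(rows=[1,0,2,6,0,0,0,1,0,0,4,0,0,0,1,0,0,2,0,0,0,1,0,0,1,0,0,0,1,0,0,0,0,0,0])

```text
clock: 42.9
tool_pos: [0.4618, 0.37, 0.0525]
orientation: [3.139, -0.11, -0.001]
force: [-0.3, -0.4, 0.4]
gripper_width: 0.0853
```

move_arm(rows=[-1,0,0,0,0,0,0,-1,0,0,0,0,0,0,-1,0,0,0,0,0,0,-1,0,0,0,0,0,0,-1,0,0,0,0,0,0])

```text
clock: 43.32
tool_pos: [0.4626, 0.3704, 0.0536]
orientation: [-3.139, 0.11, -0.002]
force: [-0.1, 0.3, 2.4]
gripper_width: 0.0433
```

move_arm(rows=[-1,0,0,0,0,0,0,-1,0,0,0,0,0,0,-1,0,0,0,0,0,0,-1,0,0,0,0,0,0,-1,0,0,0,0,0,0])

```text
clock: 43.73
tool_pos: [0.4626, 0.3704, 0.0536]
orientation: [-3.139, 0.11, -0.001]
force: [0.2, -0.4, 4.0]
gripper_width: 0.043
```

```bash
python3 - <<'E'
from h import *
to(.6267,-.1196,.16,-4)
E
```

```text
t 43.73 pos [0.4626 0.3704 0.0536] grip 0.043 F [ 0.2 -0.4  4. ]
shift now [ 198.1  477.3 -106.5] turn [-0.0006 -0.0009 -0.0002] shift after turn [ 197.9  477.4 -106.4]
```

move_arm(rows=[-1,0,0,-15,0,0,0,-1,0,0,-30,0,0,0,-1,0,0,-32,0,0,0,-1,0,0,-25,0,0,0,-1,8.5,21,0,0,0,0])

```text
clock: 44.15
tool_pos: [0.4708, 0.3523, 0.1608]
orientation: [-3.134, 0.105, -0.012]
force: [0.4, 0.8, -1.5]
gripper_width: 0.0428
```

move_arm(rows=[-1,15,36.3,0,0,0,0,-1,15,36.3,0,0,0,0,-1,15,36.3,0,0,0,0,-1,15,36.3,0,0,0,0,-1,15,36.3,0,0,0,0])

```text
clock: 44.57
tool_pos: [0.5305, 0.1606, 0.154]
orientation: [3.139, -0.109, -0.004]
force: [0.1, -0.0, -1.5]
gripper_width: 0.043
```

move_arm(rows=[-1,15,36.3,0,0,0,0,-1,15,36.3,0,0,0,0,-1,15,36.3,0,0,0,0,-1,15,36.3,0,0,0,0,-1,15,36.3,0,0,0,0])

```text
clock: 44.98
tool_pos: [0.5927, -0.0257, 0.1538]
orientation: [-3.139, 0.11, 0.004]
force: [1.2, 0.9, -1.8]
gripper_width: 0.0428
```

move_arm(rows=[-1,15,36.3,0,0,0,0,-1,15,36.3,0,0,0,0,-1,6,14,0,0,0,0,-1,3,7,0,0,0,0,-1,0,0,0,0,0,0])

```text
clock: 45.4
tool_pos: [0.6253, -0.1209, 0.154]
orientation: [-3.139, 0.113, 0.003]
force: [-0.0, -0.5, -1.3]
gripper_width: 0.0428
```

move_arm(rows=[-1,0,0,0,0,0,0,-1,0,0,0,0,0,0,-1,0,0,0,0,0,0,-1,0,0,0,0,0,0,-1,0,0,0,0,0,0])

```text
clock: 45.82
tool_pos: [0.6257, -0.119, 0.1552]
orientation: [-3.14, 0.108, 0.0]
force: [-1.3, 0.6, -1.3]
gripper_width: 0.0428
```

```bash
python3 - <<'E'
from h import *
to(.6267,-.1196,.058,-4)
E
```

```text
t 45.82 pos [ 0.6257 -0.119   0.1552] grip 0.0428 F [-1.3  0.6 -1.3]
shift now [ 1.1  0.5 97.2] turn [-0.0001  0.      0.0011] shift after turn [ 1.1  0.5 97.2]
```

move_arm(rows=[-1,1,0.5,15,0,0,0,-1,0,0,25,0,0,0,-1,0,0,25,0,0,0,-1,0,0,15,0,0,0,-1,0,0,7,0,0,0])

```text
clock: 46.23
tool_pos: [0.6248, -0.1195, 0.065]
orientation: [-3.138, 0.109, 0.007]
force: [0.1, 0.3, -2.6]
gripper_width: 0.043
```

move_arm(rows=[-1,0,0,2,0,0,0,-1,0,0,0,0,0,0,-1,0,0,0,0,0,0,-1,0,0,0,0,0,0,-1,0,0,0,0,0,0])

```text
clock: 46.65
tool_pos: [0.6277, -0.121, 0.0676]
orientation: [3.139, -0.11, 0.004]
force: [-0.2, 0.0, -0.8]
gripper_width: 0.0431
```

```bash
python3 - <<'E'
from h import *
to(.6267,-.1196,.058,-4)
E
```

```text
t 46.65 pos [ 0.6277 -0.121   0.0676] grip 0.0431 F [-0.2  0.  -0.8]
shift now [-1.1 -1.3  9.6] turn [ 0.0008 -0.0024 -0.0001] shift after turn [-1.1 -1.3  9.6]
```

move_arm(rows=[-1,-1,-1,4,0,0,0,-1,0,0,3,0,0,0,-1,0,0,1.5,0,0,0,-1,0,0,1,0,0,0,-1,0,0,0,0,0,0])

```text
clock: 47.07
tool_pos: [0.6256, -0.1194, 0.0575]
orientation: [-3.139, 0.11, 0.002]
force: [-4.4, 1.3, 7.2]
gripper_width: 0.0432
```

move_arm(rows=[-1,0,0,0,0,0,0,1,0,0,0,0,0,0,1,0,0,0,0,0,0,1,0,0,0,0,0,0,1,0,0,0,0,0,0])

```text
clock: 47.48
tool_pos: [0.6258, -0.1196, 0.0564]
orientation: [-3.14, 0.11, 0.0]
force: [-0.1, -0.2, 0.5]
gripper_width: 0.0856
```

move_arm(rows=[1,0,0,0,0,0,0,1,0,0,0,0,0,0,1,0,0,-10,0,0,0,1,0,0,-25,0,0,0,1,0,0,-30,0,0,0])

```text
clock: 47.9
tool_pos: [0.6241, -0.119, 0.1205]
orientation: [-3.138, 0.11, 0.007]
force: [0.6, -0.1, -0.7]
gripper_width: 0.0854
```

move_arm(rows=[1,0,0,-30,0,0,0,1,0,0,-15,0,0,0,1,0,0,0,0,0,0,1,0,0,0,0,0,0,1,0,0,0,0,0,0])

```text
clock: 48.32
tool_pos: [0.6251, -0.1193, 0.1655]
orientation: [-3.139, 0.11, 0.003]
force: [-0.6, -0.5, -0.4]
gripper_width: 0.0855
```

```bash
python3 - <<'E'
from h import *
to(.3831,.2936,.15,-4)
r=cam('side');cv2.imwrite('pics/s6.png',cv2.resize(r['frame'][110:350,150:470],(800,600),interpolation=cv2.INTER_CUBIC))
E
```

```text
t 48.32 pos [ 0.6251 -0.1193  0.1655] grip 0.0855 F [-0.6 -0.5 -0.4]
shift now [-270.3 -394.9   16.2] turn [-0.0006  0.0018 -0.0002] shift after turn [-270.2 -395.    15.5]
```

View pics/s6.png

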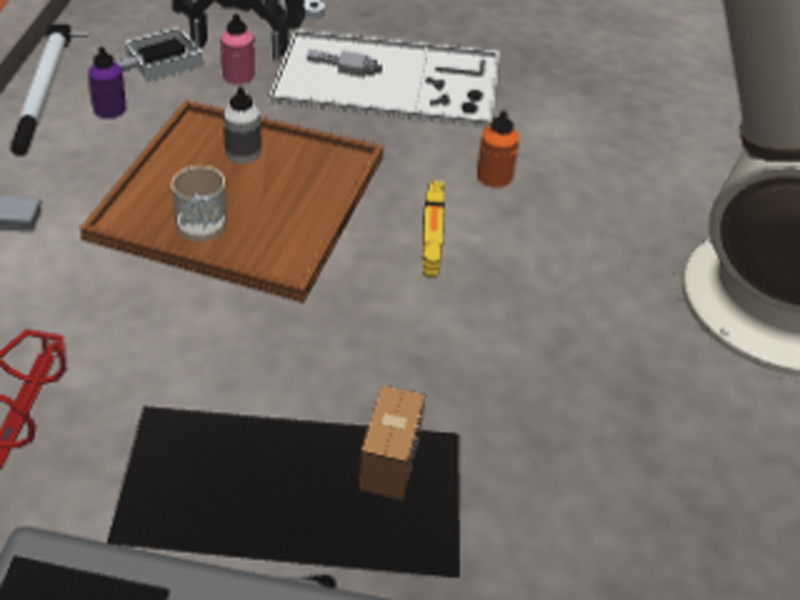

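The tumbler (199,203) and bottle (243,130) stand back in the wooden tray. The carton (392,443) is still on the mat, so I'll fetch it.

move_arm(rows=[1,-22.4,-32.7,0,0,0,0,1,-22.4,-32.7,0,0,0,0,1,-22.4,-32.7,0,0,0,0,1,-22.4,-32.7,0,0,0,0,1,-22.4,-32.7,0,0,0,0])

```text
clock: 48.78
tool_pos: [0.5232, 0.0528, 0.1647]
orientation: [-3.139, 0.111, 0.005]
force: [-0.2, 0.4, 0.9]
gripper_width: 0.0854
```

move_arm(rows=[1,-22.4,-32.7,0,0,0,0,1,-22.4,-32.7,0,0,0,0,1,-22.4,-32.7,0,0,0,0,1,-22.4,-32.7,0,0,0,0,1,-22.4,-32.7,0,0,0,0])

```text
clock: 49.2
tool_pos: [0.4229, 0.2234, 0.1651]
orientation: [3.139, -0.111, -0.004]
force: [1.9, -0.0, -1.1]
gripper_width: 0.0857
```

move_arm(rows=[1,-22.4,-32.7,0,0,0,0,1,-15,-22,0,0,0,0,1,-9,-13,0,0,0,0,1,0,0,0,0,0,0,1,0,0,0,0,0,0])

```text
clock: 49.62
tool_pos: [0.3826, 0.2931, 0.1653]
orientation: [3.138, -0.107, -0.003]
force: [0.5, 0.2, -0.4]
gripper_width: 0.0858
```

```bash
python3 - <<'E'
from h import *
to(.3831,.2936,.0478,-4)
E
```

```text
t 49.62 pos [0.3826 0.2931 0.1653] grip 0.0858 F [ 0.5  0.2 -0.4]
shift now [  0.7  -0.8 117.5] turn [0.0015 0.002  0.0018] shift after turn [  0.4  -0.6 117.5]
```

move_arm(rows=[1,0,0,15,0,0,0,1,0,0,30,0,0,0,1,0,0,30,0,0,0,1,0,0,15,0,0,0,1,0,0,8,0,0,0])

```text
clock: 50.03
tool_pos: [0.3822, 0.2909, 0.0654]
orientation: [3.137, -0.113, -0.008]
force: [-0.8, 0.0, 0.6]
gripper_width: 0.0852
```

move_arm(rows=[1,0,0,4,0,0,0,1,0,0,0,0,0,0,1,0,0,0,0,0,0,1,0,0,0,0,0,0,1,0,0,0,0,0,0])

```text
clock: 50.45
tool_pos: [0.3847, 0.2934, 0.0658]
orientation: [-3.139, 0.11, -0.003]
force: [-0.2, -0.1, -0.4]
gripper_width: 0.0853
```

```bash
python3 - <<'E'
from h import *
to(.3831,.2936,.0478,-4)
E
```

```text
t 50.45 pos [0.3847 0.2934 0.0658] grip 0.0853 F [-0.2 -0.1 -0.4]
shift now [-1.6 -0.  18. ] turn [-0.0011 -0.0022 -0.0002] shift after turn [-1.6 -0.1 18. ]
```

move_arm(rows=[1,-1,0,7,0,0,0,1,0,0,6,0,0,0,1,0,0,3,0,0,0,1,0,0,1.5,0,0,0,1,0,0,0,0,0,0])

```text
clock: 50.87
tool_pos: [0.3822, 0.293, 0.0464]
orientation: [3.139, -0.11, -0.002]
force: [0.2, 0.3, 0.6]
gripper_width: 0.0853
```

move_arm(rows=[-1,0,0,0,0,0,0,-1,0,0,0,0,0,0,-1,0,0,0,0,0,0,-1,0,0,0,0,0,0,-1,0,0,0,0,0,0])

```text
clock: 51.28
tool_pos: [0.3831, 0.2933, 0.0474]
orientation: [-3.139, 0.11, -0.001]
force: [-0.3, -0.2, 3.2]
gripper_width: 0.0396
```

move_arm(rows=[-1,0,0,0,0,0,0,-1,0,0,0,0,0,0,-1,0,0,0,0,0,0,-1,0,0,0,0,0,0,-1,0,0,0,0,0,0])

```text
clock: 51.7
tool_pos: [0.3831, 0.2933, 0.0475]
orientation: [-3.139, 0.11, -0.001]
force: [0.1, -0.2, 3.5]
gripper_width: 0.039
```

```bash
python3 - <<'E'
from h import *
to(.5326,-.0289,.16,-4)
E
```

```text
t 51.7 pos [0.3831 0.2933 0.0475] grip 0.039 F [ 0.1 -0.2  3.5]
shift now [ 171.8  310.9 -112.5] turn [-0.0004 -0.0008 -0.0001] shift after turn [ 171.6  311.  -112.5]
```

move_arm(rows=[-1,0,0,-15,0,0,0,-1,0,0,-30,0,0,0,-1,0,0,-32,0,0,0,-1,0,0,-28,0,0,0,-1,11,20,0,0,0,0])

```text
clock: 52.12
tool_pos: [0.3942, 0.2755, 0.1575]
orientation: [-3.135, 0.105, -0.012]
force: [2.1, -0.8, -0.4]
gripper_width: 0.0396
```

move_arm(rows=[-1,18.5,33.5,0,0,0,0,-1,18.5,33.5,0,0,0,0,-1,18.5,33.5,0,0,0,0,-1,18.5,33.5,0,0,0,0,-1,18.5,33.5,0,0,0,0])

```text
clock: 52.53
tool_pos: [0.4723, 0.0972, 0.1513]
orientation: [-3.14, 0.11, 0.003]
force: [1.6, -0.2, -2.3]
gripper_width: 0.0395
```

move_arm(rows=[-1,18.5,33.5,0,0,0,0,-1,18.5,33.5,0,0,0,0,-1,18.5,33.5,0,0,0,0,-1,8.5,15,0,0,0,0,-1,5,8,0,0,0,0])

```text
clock: 52.95
tool_pos: [0.5331, -0.0316, 0.1513]
orientation: [-3.139, 0.115, 0.002]
force: [-0.0, 0.1, -0.9]
gripper_width: 0.0394
```

move_arm(rows=[-1,0,0,0,0,0,0,-1,0,0,0,0,0,0,-1,0,0,0,0,0,0,-1,0,0,0,0,0,0,-1,0,0,0,0,0,0])

```text
clock: 53.37
tool_pos: [0.5325, -0.0279, 0.152]
orientation: [-3.139, 0.107, 0.001]
force: [-0.4, -0.1, -2.6]
gripper_width: 0.0393
```

```bash
python3 - <<'E'
from h import *
to(.5326,-.0289,.052,-4)
E
```

```text
t 53.37 pos [ 0.5325 -0.0279  0.152 ] grip 0.0393 F [-0.4 -0.1 -2.6]
shift now [  0.2   1.  100. ] turn [-0.0003  0.0004  0.0015] shift after turn [  0.1   1.  100. ]
```

move_arm(rows=[-1,0,1,15,0,0,0,-1,0,0,25,0,0,0,-1,0,0,25,0,0,0,-1,0,0,15,0,0,0,-1,0,0,8,0,0,0])

```text
clock: 53.78
tool_pos: [0.531, -0.0289, 0.0617]
orientation: [-3.139, 0.108, 0.006]
force: [-0.3, 0.8, -1.1]
gripper_width: 0.0395
```

move_arm(rows=[-1,0,0,2,0,0,0,-1,0,0,0,0,0,0,-1,0,0,0,0,0,0,-1,0,0,0,0,0,0,-1,0,0,0,0,0,0])

```text
clock: 54.2
tool_pos: [0.5339, -0.0303, 0.0633]
orientation: [3.139, -0.11, 0.004]
force: [-0.3, 0.0, -1.6]
gripper_width: 0.0399
```

```bash
python3 - <<'E'
from h import *
to(.5326,-.0289,.052,-4)
E
```

```text
t 54.2 pos [ 0.5339 -0.0303  0.0633] grip 0.0399 F [-0.3  0.  -1.6]
shift now [-1.4 -1.3 11.3] turn [ 0.0005 -0.0023 -0.0001] shift after turn [-1.4 -1.3 11.3]
```

move_arm(rows=[-1,-1,-1,5,0,0,0,-1,0,0,3,0,0,0,-1,0,0,2,0,0,0,-1,0,0,1.3,0,0,0,-1,0,0,0,0,0,0])

```text
clock: 54.62
tool_pos: [0.5318, -0.0289, 0.0514]
orientation: [-3.139, 0.11, 0.002]
force: [-4.2, 0.9, 7.8]
gripper_width: 0.0394
```

move_arm(rows=[-1,0,0,0,0,0,0,1,0,0,0,0,0,0,1,0,0,0,0,0,0,1,0,0,0,0,0,0,1,0,0,0,0,0,0])

```text
clock: 55.03
tool_pos: [0.532, -0.0291, 0.0507]
orientation: [3.14, -0.11, 0.0]
force: [0.5, 0.4, 0.6]
gripper_width: 0.0844
```

move_arm(rows=[1,0,0,0,0,0,0,1,0,0,0,0,0,0,1,0,0,-10,0,0,0,1,0,0,-25,0,0,0,1,0,0,-35,0,0,0])

```text
clock: 55.45
tool_pos: [0.5296, -0.0284, 0.1193]
orientation: [-3.138, 0.11, 0.01]
force: [0.3, -0.7, -0.3]
gripper_width: 0.0851
```

move_arm(rows=[1,0,0,-40,0,0,0,1,0,0,-40,0,0,0,1,-20,20,-15,0,0,0,1,-20,33,0,0,0,0,1,-20,33,0,0,0,0])

```text
clock: 55.87
tool_pos: [0.4665, -0.1114, 0.2187]
orientation: [3.137, -0.105, 0.007]
force: [0.7, 0.1, -0.3]
gripper_width: 0.0853
```

move_arm(rows=[1,-20,33,0,0,0,0,1,-20,33,0,0,0,0,1,-20,33,0,0,0,0,1,-20,33,0,0,0,0,1,-10,33,0,0,0,0])

```text
clock: 56.28
tool_pos: [0.3628, -0.27, 0.2166]
orientation: [3.139, -0.111, 0.0]
force: [1.6, -0.4, 0.0]
gripper_width: 0.0854
```

move_arm(rows=[1,0,38,0,0,0,0,1,0,38,0,0,0,0,1,0,20,0,0,0,0,1,0,0,0,0,0,0,1,0,0,0,0,0,0])

```text
clock: 56.7
tool_pos: [0.3578, -0.3653, 0.2162]
orientation: [-3.139, 0.113, -0.0]
force: [-0.2, 1.0, -0.4]
gripper_width: 0.0855
```

```bash
python3 - <<'E'
from h import *
r=cam('top');cv2.imwrite('pics/t7.png',cv2.resize(r['frame'],(768,576),interpolation=cv2.INTER_CUBIC))
cv2.imwrite('pics/c7.png',cv2.resize(r['frame'][115:240,205:330],(600,600),interpolation=cv2.INTER_CUBIC))
a=np.load('top0.npz')['frame'].astype(int);d=abs(a-r['frame'].astype(int)).max(2)[115:240,205:330];print((d>60).sum())
to(.5,-.3,.2,-4)
E
```

```text
228
t 56.75 pos [ 0.358  -0.3643  0.2161] grip 0.0854 F [ 0.3 -0.5 -0.3]
shift now [137.1 -74.1  16.1] turn [-0.0006 -0.     -0.0006] shift after turn [137.1 -74.   16.1]
```

View pics/t7.png

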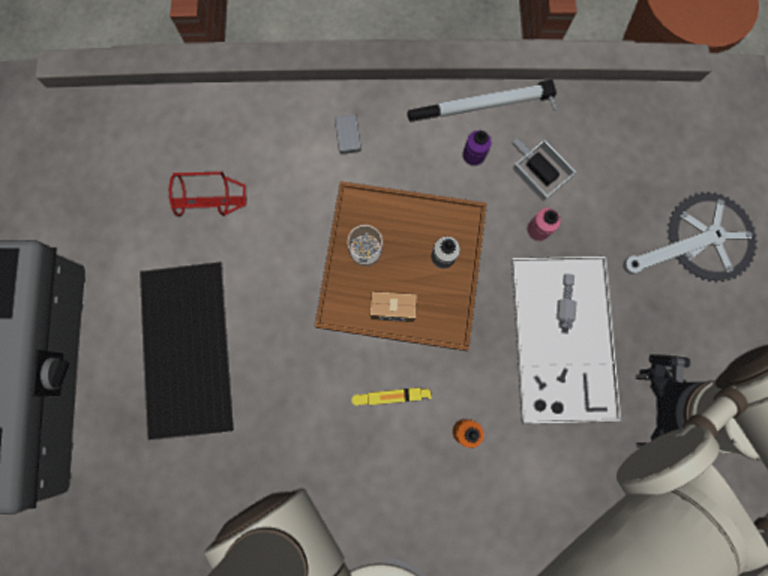

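View pics/c7.png

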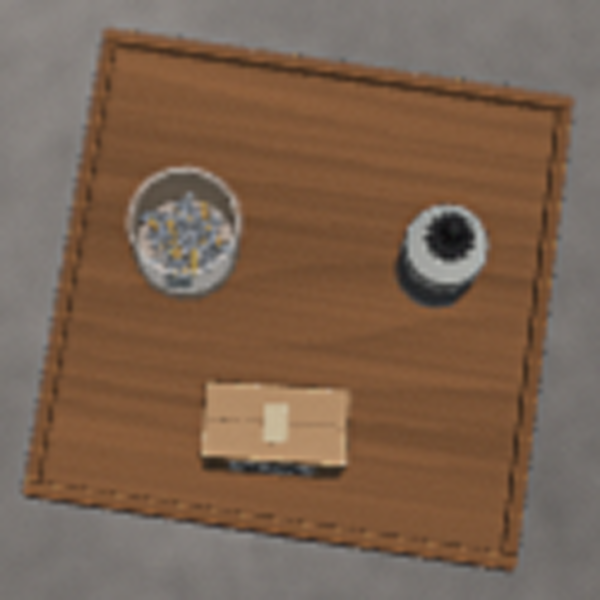

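Tumbler (185,222), bottle (446,245) and carton (276,424) are within about 3 mm of where they stood at the start. The puller lies flat in the bay at (567,305). The cage and levers look unmoved, so I'll hand in.

```bash
python3 -c "
from rig import job
print(job.close_job())"
```

```text
the job is handed in; nothing more can be done
None
```

The job is done and handed in at about 57 s of the 141 s allowed; the hand-in gives no verdict. I moved the carton, oil bottle and tumbler onto the mat and laid the puller in the large compartment of the parts tray. Then I put the three back at the positions recorded when I gripped them.

- **Put back:** in the last top view the tumbler, oil bottle and carton stand upright within about 3 mm of their starting picture positions.
- **Puller:** it lies flat and released near the middle of the bay.
- **Bystanders:** the bottle cage, tyre levers and look-alike bottles appear unmoved in the same view.
- **Forces:** the largest I saw at the end of a move was about 17 N, when the puller touched the bay floor. Force was only read at the end of each move, so a brief peak in between would not show.
- **Disagreements:** no check failed. The gripper read about 1 mm narrower than nominal on the oil bottle and the puller.

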